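Load the nail-salon steriliser and screw its lid down evenly

TASK

Get the steriliser ready to run: lay all the steel manicure tools from the pink mat in its chamber, then push its lid fully shut; the nail file and the buffer, which must not be heated, go in the white basket instead. Tighten the four lid screws (clockwise) evenly in two rounds, first each about half way and then each fully home, going in each round from a screw to the one diagonally opposite before doing the other two, so that the lid seats flat. Leave the bottles and the jar alone.

Things in the scene. Friction and masses are not known exactly. Their poses are not given: they have to be found in the camera images.
- steriliser: Small steriliser, fixed to the table: an open steel chamber on a white base, outside 210 (x) by 200 mm (y), rim 75 mm above the table, opening 186 (x) by 176 mm (y), inner floor 25 mm above the table. A round ear (38 mm) at each corner takes a lid screw. Origin: centre of the underside; z up. The lid is hinged along the +y side (to the robot's left).
- lid (a joint): Hinge of the flat steel lid (214 x 204 x 10 mm): 0 = shut, grows as it opens; starts open at about 1.5 to 1.7 rad (1.57 is upright). Stiff: it stays where it is left (up to 10 N at the tab moves it) and must be pushed all the way to 0. Shut, it lies on the rim's gasket, outer face 87 mm above the table.
- lid_hinge (a point): Point on the hinge line, at mid length; the steriliser's x runs along this line. It lies at steriliser (0, 125, 77) mm. The lid plate's outer face lies 10 mm off the plane through the hinge line.
- plate_tab (a point): Middle of the outer (upper, when shut) face of the 60 mm wide tab at the lid's free edge, 243 mm from the hinge line and 12 mm short of the tab's end; z points out of the lid's outer face (up when shut). Pushing the tab on this face shuts the lid.
- plate_top (a point): Centre of the lid plate's outer face; z out of the face (up when shut).
- basket: White open plastic basket, fixed to the table, 240 (x) by 150 (y) by 55 mm high, walls and floor 5 mm. Origin: centre of the underside.
- pusher1: Stainless cuticle pusher, 135 mm long: a square bar handle 95 x 11 x 11 mm with a thin spade end (+x) and a thin point (-x). Origin: centre of its underside, x along its length, z up as it lies. Grip it across the handle. May be absent.
- pusher2: Second pusher, the same as pusher1. May be absent.
- clipper: Steel toenail clipper, 90 long, 18 wide (upper lever 14), 17 mm high. Origin: centre of its underside, x along its length, z up as it lies. May be absent.
- file: Emery-board nail file, a flat strip 165 x 22 x 7 mm, not metal. Origin: centre of its underside, x along its length, z up as it lies. May be absent.
- buffer: Nail buffer, a light abrasive foam block 95 x 27 x 26 mm, not metal. Origin: centre of its underside, x along its length, z up as it lies. May be absent.
- remover: White plastic bottle, 56 mm across, 150 mm tall, standing to the left: leave it alone. Origin: centre of its underside.
- jar: Clear jar, 64 mm across, 50 mm tall, standing at the far right: leave it alone. Origin: centre of its underside.
- polish: Nail polish bottle, 34 mm across, 80 mm tall, standing at the far right: leave it alone. Origin: centre of its underside.
- mat: Pink mat 340 x 215 x 3 mm fixed on the table, on which the tools lie at the start. Origin: centre of its underside.
- screw1 (a joint): Captive lid screw at the corner at steriliser -x, -y (near the robot, tab side) of the shut lid (105 mm in x, 100 mm in y from its centre); diagonally across from screw3. Turns clockwise seen from above to tighten: 0 = fully loose, 2.2 rad = fully home against its stop; starts at 0 to 0.25; 0.1 N m turns it and it stays where left.
- screw1_grip (a point): Grip point of screw1: on its axis, in the upright wing 50 mm long (point x), 12 mm thick (point y), whose top is 13 mm above this point. A round hub, 34 mm across, begins 23 mm below it. The screw sinks as it tightens: point 41 mm above the lid's outer face when loose, 35 when home (hub on plate). z along the screw axis, out of the lid. The point turns with the screw.
- screw2 (a joint): Captive lid screw at the corner at +x, -y (far, tab side) of the shut lid (105 mm in x, 100 mm in y from its centre); diagonally across from screw4. Turns clockwise seen from above to tighten: 0 = fully loose, 2.2 rad = fully home against its stop; starts at 0 to 0.25; 0.1 N m turns it and it stays where left.
- screw2_grip (a point): Grip point of screw2: on its axis, in the upright wing 50 mm long (point x), 12 mm thick (point y), whose top is 13 mm above this point. A round hub, 34 mm across, begins 23 mm below it. The screw sinks as it tightens: point 41 mm above the lid's outer face when loose, 35 when home (hub on plate). z along the screw axis, out of the lid. The point turns with the screw.
- screw3 (a joint): Captive lid screw at the corner at +x, +y (far, hinge side) of the shut lid (105 mm in x, 100 mm in y from its centre); diagonally across from screw1. Turns clockwise seen from above to tighten: 0 = fully loose, 2.2 rad = fully home against its stop; starts at 0 to 0.25; 0.1 N m turns it and it stays where left.
- screw3_grip (a point): Grip point of screw3: on its axis, in the upright wing 50 mm long (point x), 12 mm thick (point y), whose top is 13 mm above this point. A round hub, 34 mm across, begins 23 mm below it. The screw sinks as it tightens: point 41 mm above the lid's outer face when loose, 35 when home (hub on plate). z along the screw axis, out of the lid. The point turns with the screw.
- screw4 (a joint): Captive lid screw at the corner at -x, +y (near, hinge side) of the shut lid (105 mm in x, 100 mm in y from its centre); diagonally across from screw2. Turns clockwise seen from above to tighten: 0 = fully loose, 2.2 rad = fully home against its stop; starts at 0 to 0.25; 0.1 N m turns it and it stays where left.
- screw4_grip (a point): Grip point of screw4: on its axis, in the upright wing 50 mm long (point x), 12 mm thick (point y), whose top is 13 mm above this point. A round hub, 34 mm across, begins 23 mm below it. The screw sinks as it tightens: point 41 mm above the lid's outer face when loose, 35 when home (hub on plate). z along the screw axis, out of the lid. The point turns with the screw.
Not all that is in view belongs to the job. There is more than one size of the file; the job needs the middle-sized. Leave any yellow look-alike of the pusher2 alone.

How it is judged:
By the outcome, as a careful person would: the job done as asked, in the order asked, and still so for the second after the job is handed in, with the robot touching nothing.
Of pusher1, pusher2, clipper, file, buffer only 3 to 5 are there at a start; the rules pass over those that are not, and their reading is None.
At some moment in a run one of pusher1, pusher2, clipper, file, buffer may be knocked a few centimetres aside while the robot is not near it.
Once in a run the grip may slacken for a moment while it holds something.
It also fails if it takes over 210 s, if anything falls off the work surface, if the arm or the gripper's body presses on something with over 40 N, if the wrist force passes 120 N, or if a joint passes its speed limit or range.

ROBOT

A 6-joint arm with a two-finger parallel gripper is mounted at the origin on the work surface. World frame = base frame: x ahead of the robot, y to its left, z up, the work surface at z = 0. Lengths are in m, angles in rad, forces in N, time in s.
With the tool pointing down it reaches from about 0.35 to 0.975 m from the base axis. Payload 4.9 kg.
Tool frame: the origin (TCP) lies midway between the tips of the shut fingers; the grasp point (between the pads) lies 19 mm behind it; z points along the fingers, y is the line along which they close (so a half turn about z gives the same grasp; the last joint's range is limited). The gripper opens to 85 mm and grips with 20 to 120 N. Pads are 22 mm wide; open, the fingers measure 114 mm over their backs; the gripper's body (76 mm by 85 mm) begins 54 mm behind the grasp point. The pads swing forward as they close: fully open they stand 13 mm farther back than shut.
Start: joints at [1.204, 0.053, 1.613, -0, 1.476, -0.119], TCP at [0.153, 0.606, 0.231] pointing down, gripper open.
Joint ranges: [-3.01, 3.01], [-1.01, 2.22], [0.06, 2.58], [-1.02, 4.17], [0.09, 2.62], [-3.14, 3.14]. Speed limits (rad/s): [2.57, 2.57, 3.14, 3.14, 3.14, 3.14].

INTERFACE

Orientations are given as a unit quaternion [w, x, y, z].
In Python, from plant import state, grab_frame, job_done, cut_out, place_of gives the robot as it stands.
- The arm moves only by the tool jog_arm, never from a script. Its argument "motion" is text: rows parted by semicolons, each of 7 numbers parted by spaces: the opening in per cent of the stroke, from 0 (shut) to 100 (fully open), then the shift along the tool's x, y, z as a fraction of full scale, then the turn, a rotation vector about the tool's x, y, z as a fraction of full scale. A call has exactly 5 rows; each row is the pose to reach, as a shift and turn from the pose commanded when the call began, along the tool's axes at that moment; what a row does not reach only later rows make up. Full scale, the value 1, is 50 cm for a shift and 1.5 rad for a turn. A row lasts 1/8 s, in which the tool goes at most 62.5 mm and 10.7 degrees, less where a joint would pass 70% of its speed; a pose out of reach is approached as far as the arm can. A call with a number of a shift or a turn outside -1 to 1 is refused whole. A call with a gripper value outside its range is refused whole. The fingers move at their own pace and stop on an object; the grip force is fixed at half the most. Time passes only in rows, so rows that repeat a pose let the fingers close, or fill a call up. It gives the time, the measured TCP pose, the force, the opening and the grip force at its end, in the units of the state.
- state(): the state, without advancing time (a new reading comes with each control period).
- grab_frame(name): name is "side" or "top"; returns a dict with "color" (384x512x3 uint8, red, green, blue), "range_z" (384x512 float32, m along the optical axis (not along the pixel's ray), 0 where there is no reading), "intrinsics" (3x3 intrinsics, pixels), "k1" (the pictures are not rectified: a ray, as slopes to the right and down, at radius r is drawn at 1 + k1 r^2 times it, then the intrinsics apply), "world_from_camera" (4x4, takes a point from camera to world coordinates). Camera axes: x right, y up, looking along -z (the intrinsics and any distortion apply to the point x, -y, -z); pixel columns grow to the right and rows downward; lengths in m; the calibration is good to about 2 mm. A picture is of the moment at which its call begins.
- job_done(): hands the job in; it is judged then, once.
Trained networks look in the newest picture that a camera, given by its name, has taken for a name from the list of things; names that differ only in an ending like _2 or _b are one class to them, and where a whole thing is asked for, a point or a joint stands for the part that bears it (a point fixed in the world has none). Each returns a list of dicts, best first, with "p" (0 to 1); they miss things now and then, are a little off and sometimes report something else, mostly with a low value. They report only what shows in the picture. A call takes as long as a camera call. They do not tell look-alikes from the thing itself.
- cut_out(camera, thing): "pixels" (384x512 bool, what is visible of it).
- place_of(camera, thing): "at" ([x, y, z] in m, in world coordinates, good to about 4 mm: a listed point, or the origin of a listed thing).
The state is a dict: "time": time; "joint_pos": joint angles; "joint_vel": joint speeds; "joint_efforts": joint torques, N m; "tool_pos": TCP position; "tool_rot": TCP orientation; "contact_force": force on the tool from outside, world axes, zero at the start; "ft_torque": the same for the moment, N m; "gripper_width": opening from 0.0 (shut) to 1.0 (fully open); "grasp_force": force on a finger pad.
Only numpy, scipy, OpenCV 4.12 (cv2) and the standard library are available. Lean on these libraries where they do the work, as an engineer would, in place of code of your own. Each camera call takes 0.05 s, during which the arm holds its last target. There are 200 camera calls.

## Working session

There is one attempt and no reset: what is moved stays moved. The work goes in short steps, Python scripts to look and compute and a tool call to move; the robot and the scene stay as the last step left them, time stands still between calls to the robot, and variables do not carry over. Pictures are saved under pics/ and viewed, at most 14 in all, crops included, and the job is handed in when it is done.

Besides the shell and the picture viewer there is one more tool, called after "Request:" by a JSON object that holds its "method" and its "body". jog_arm: Moves the arm, as the interface text tells. Shift numbers are shares of 50 cm and turn numbers shares of 1.5 rad, none past 1 either way. Its arguments: {"type":"object","properties":{"motion":{"type":"string"}},"required":["motion"]}

```bash
ls; mkdir -p pics; cat > h.py <<'E'
import numpy as np, cv2
from plant import *
def cam(n):
    f=grab_frame(n); return f
def save(f,name,crop=None,scale=1.5):
    im=f["color"][:,:,::-1]
    if crop: r0,r1,c0,c1=crop; im=im[r0:r1,c0:c1]
    im=cv2.resize(im,None,fx=scale,fy=scale,interpolation=cv2.INTER_CUBIC)
    cv2.imwrite("pics/"+name+".png",im)
def cloud(f):
    K=f["intrinsics"];h,w=f["range_z"].shape
    v,u=np.mgrid[:h,:w]
    xd=(u-K[0,2])/K[0,0]; yd=(v-K[1,2])/K[1,1]
    x,y=xd.copy(),yd.copy()
    for _ in range(8):
        s=1+f["k1"]*(x*x+y*y); x=xd/s;y=yd/s
    z=f["range_z"]; P=np.stack([x*z,-y*z,-z,np.ones_like(z)],-1)
    W=P@np.array(f["world_from_camera"]).T
    W=W[...,:3]; W[z==0]=np.nan
    return W
E
python3 - <<'E'
from h import *
print(state())
for n in("top","side"):
    f=cam(n); save(f,n+"0"); 
    print(n,np.round(f["world_from_camera"],3).tolist(),f["k1"])
    for t in["steriliser","lid_hinge","plate_tab","basket","pusher1","clipper","file","buffer","remover","jar","polish","mat","screw1_grip","screw2_grip","screw3_grip","screw4_grip"]:
        print(t,[(np.round(d["at"],3).tolist(),round(d["p"],2)) for d in place_of(n,t)][:5])
print(state()["time"])
E
```

```text
pics
{'time': 0.0, 'joint_pos': array([ 1.20398559e+00,  5.33649810e-02,  1.61427481e+00,  5.01877425e-06,
        1.47599618e+00, -1.18973905e-01]), 'joint_vel': array([ 0.00032043,  0.00010319, -0.00055791, -0.00076725,  0.0009474 ,
        0.00074095]), 'joint_efforts': array([ 3.70554540e-05, -3.93698466e+01, -3.70163906e+01, -2.08922388e-04,
        7.23955629e-03,  3.35818413e-05]), 'tool_pos': array([0.15307795, 0.6053309 , 0.23006945]), 'tool_rot': array([-2.48143784e-04,  1.23601691e-01,  9.92331385e-01, -9.91064628e-04]), 'contact_force': array([-0.02222065, -0.6370658 ,  0.4544506 ]), 'ft_torque': array([ 0.01143118,  0.03472319, -0.03224376]), 'grasp_force': 0.0, 'gripper_width': 0.9980233934411845}
top [[-0.088, 0.974, -0.21, 0.159], [-0.996, -0.086, 0.016, -0.025], [-0.002, 0.211, 0.978, 1.618], [0.0, 0.0, 0.0, 1.0]] -0.1722688448146515
steriliser [([0.45, 0.328, 0.099], 0.68), ([0.551, 0.15, 0.001], 0.6), ([0.659, 0.34, 0.298], 0.26)]
lid_hinge [([0.55, 0.271, 0.078], 0.69)]
plate_tab [([0.549, 0.301, 0.321], 0.66)]
basket [([0.474, -0.389, -0.001], 0.96)]
pusher1 [([0
[... 959 characters left out ...]
4, 0.274, 0.079], 0.57)]
plate_tab [([0.552, 0.3, 0.316], 0.97)]
basket [([0.471, -0.392, -0.002], 0.89)]
pusher1 [([0.431, -0.175, 0.004], 0.69), ([0.492, -0.167, 0.005], 0.61), ([0.315, 0.174, -0.001], 0.42)]
clipper []
file [([0.196, -0.352, 0.002], 0.92), ([0.618, -0.181, -0.004], 0.83), ([0.549, -0.585, -0.001], 0.78)]
buffer [([0.556, -0.178, 0.003], 0.61)]
remover [([0.458, 0.52, 0.001], 0.54)]
jar [([0.774, -0.207, 0.002], 0.7)]
polish [([0.699, -0.381, -0.001], 0.54), ([0.455, 0.52, 0.002], 0.24)]
mat [([0.551, -0.174, 0.004], 0.66)]
screw1_grip [([0.447, 0.342, 0.295], 0.47)]
screw2_grip [([0.653, 0.342, 0.295], 0.5), ([0.448, 0.324, 0.098], 0.25)]
screw3_grip []
screw4_grip []
1.7
```

View pics/top0.png

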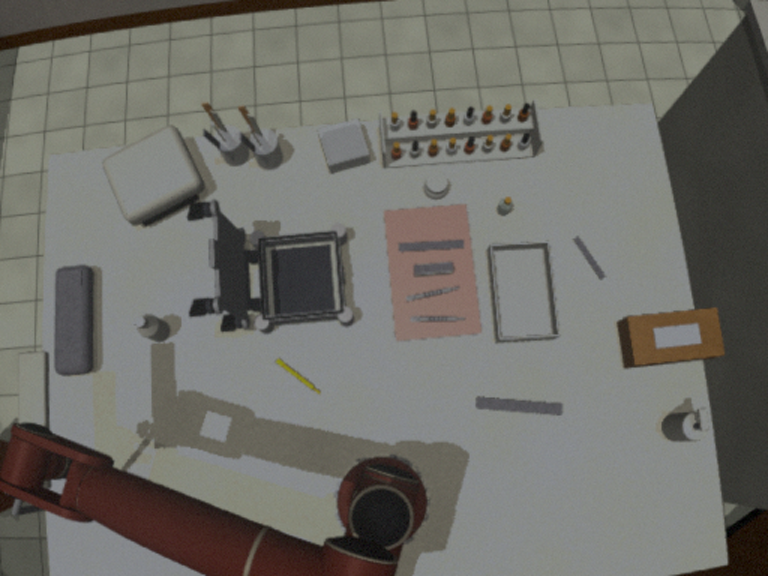

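View pics/side0.png

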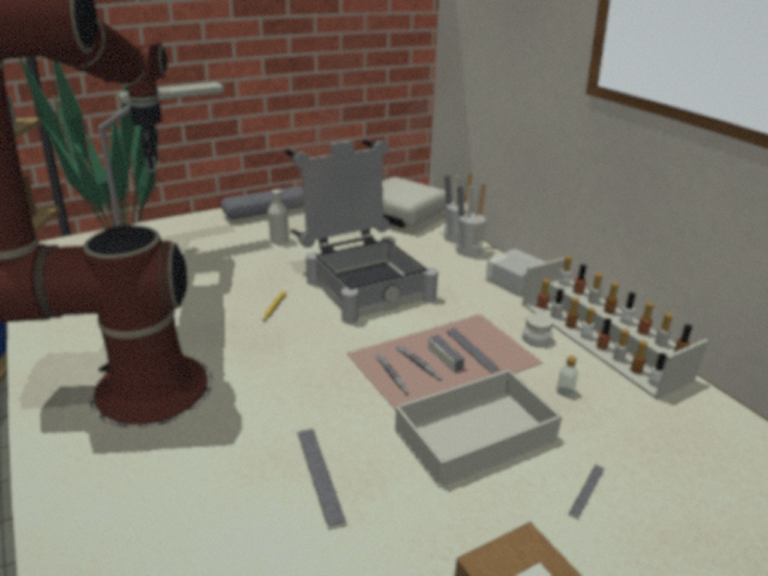

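The top picture shows these on the mat (view pixels): file (430,245), buffer (433,269), pusher (433,293), pusher (440,319). There is no clipper. The look-alikes are a small file (590,257), a large file (518,405) and a yellow pusher (298,375). I choose the four on the mat, where the file is the middle-sized one, and check them in a crop.

```bash
cat >> h.py <<'E'
def blob(W,mask):
    P=W[mask]; P=P[~np.isnan(P[:,0])]
    r=cv2.minAreaRect((P[:,:2]*1000).astype(np.float32)); b=cv2.boxPoints(r)
    e=[b[1]-b[0],b[2]-b[1]]; l=max(e,key=np.linalg.norm); 
    a=np.degrees(np.arctan2(l[1],l[0]))%180; a=a-180 if a>90 else a
    return np.round(r[0],1),np.round(sorted(r[1]),1),round(float(a),1),np.round(np.nanpercentile(P[:,2],[5,50,95])*1000,1),len(P)
E
python3 - <<'E'
from h import *
f=cam("top"); W=cloud(f); save(f,"crop1",(130,235,250,415),4)
for t in["pusher1","file","buffer"]:
    for d in cut_out("top",t)[:6]:
        print(t,round(d["p"],2),*blob(W,d["pixels"]))
# depth-based on mat
h=W[...,2]; m=(h>0.0065)&(h<.04)&(abs(W[...,0]-.55)<.16)&(abs(W[...,1]+.175)<.1)
n,l,s,c=cv2.connectedComponentsWithStats(m.astype(np.uint8))
for i in range(1,n):
    if s[i,4]>30: print("depth",*blob(W,l==i))
# table z, mat z
print(np.nanmedian(h[(abs(W[...,0]-.3)<.03)&(abs(W[...,1])<.05)]), np.nanmedian(h[(abs(W[...,0]-.67)<.02)&(abs(W[...,1]+.175)<.1)]))
# basket
m=(h>.045)&(h<.065)&(abs(W[...,0]-.475)<.15)&(abs(W[...,1]+.39)<.1);print("basket",*blob(W,m))
m=(h>.065)&(h<.085)&(abs(W[...,0]-.55)<.13)&(abs(W[...,1]-.15)<.115);print("ster",*blob(W,m))
E
```

```text
pusher1 0.7 [ 426.3 -176.5] [ 15.5 130.6] 85.3 [ 4.8 10.6 17.6] 126
pusher1 0.64 [350.5 214. ] [ 7.7 22.9] 44.7 [ 3.   8.5 17.4] 15
pusher1 0.62 [473.9 376.9] [ 47.8 162.6] 56.6 [ -1.2 307.9 318.5] 191
file 0.71 [ 616.1 -179.2] [ 26.8 160.2] 86.6 [ 3.1  9.1 15.4] 228
file 0.64 [ 551.1 -586.1] [ 24.2 116.5] 28.7 [-2.8  4.3  9.8] 126
file 0.63 [ 196.4 -353.7] [ 29.6 213.4] 80.3 [ 2.1  8.3 14.5] 423
buffer 0.53 [ 554.2 -179.6] [ 43.9 104.1] 90.0 [ 0.2 26.  32.8] 269
depth [ 621.6 -181.6] [ 37.6 166.4] -89.0 [ 6.7 10.  15.7] 206
depth [ 556.6 -184.3] [ 44.9 113.4] -86.1 [ 7.6 27.  33. ] 238
depth [ 491.3 -169.2] [ 21.1 138.4] -80.8 [ 7.1 11.4 19.1] 108
depth [ 429.3 -178.4] [ 30.2 133.9] 85.1 [ 6.9 10.7 17.6] 125
5.870846748212699e-05 0.002449008581098422
basket [ 473.9 -390.3] [152.2 239.6] -1.4 [46.2 52.9 59.5] 364
ster [551.2 150. ] [229.7 246.8] -0.0 [67.7 74.9 80.7] 1066
```

View pics/crop1.png

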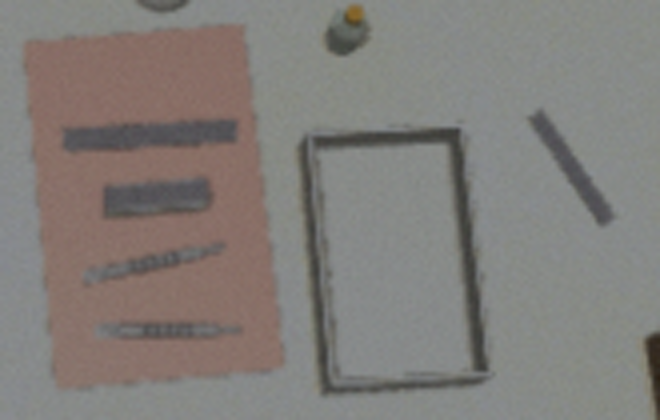

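The crop confirms the file (150,135), the buffer (157,197) and two pushers (155,263) and (168,330). All four are grey, lie on the mat and have the stated lengths. The small file is off to the right. Now a move planner.

```bash
cat > pl.py <<'E'
import numpy as np, sys, json
from scipy.spatial.transform import Rotation as R
from plant import state
def pose(yaw,tilt=0):   # yaw (deg) = direction of tool y; tool z down
    a=np.radians(yaw); y=np.array([np.cos(a),np.sin(a),0]); z=np.array([0,0,-1.]); return R.from_matrix(np.c_[np.cross(y,z),y,z])
def plan(wps,start=None):
    """wps: (x,y,z mm, yaw deg, opening%)"""
    s=state(); q=s["tool_rot"]; p=np.array(s["tool_pos"])*1000; r=R.from_quat([q[1],q[2],q[3],q[0]])
    for w in wps:
        t=np.array(w[:3],float); rt=pose(w[3])
        for k in range(3): pass
        rv=(r.inv()*rt).as_rotvec(); n=int(max(1,np.ceil(np.linalg.norm(t-p)/285),np.ceil(np.linalg.norm(rv)/np.radians(48))))
        p0,r0=p,r
        for i in range(1,n+1):
            pi=p0+(t-p0)*i/n; ri=r0*R.from_rotvec(rv*i/n)
            d=r.inv().apply(pi-p)/500; v=(r.inv()*ri).as_rotvec()/1.5
            print(w[4],*[f"{x:.3f}".rstrip('0').rstrip('.').replace('-0','-0') for x in np.r_[d,v]], "  ->",np.round(pi).astype(int))
            p,r=pi,ri
E
python3 -c "
from pl import *
plan([(427,-177,120,-5,45),(427,-177,5,-5,45),(427,-177,5,-5,0),(427,-177,140,-5,0)])"
```

```text
45 -0.305 -0.461 0.074 -0 -0 0.313   -> [245 345 194]
45 -0.481 -0.273 0.074 -0 -0 0.313   -> [336  84 157]
45 -0.552 -0.026 0.074 -0 -0 0.313   -> [ 427 -177  120]
45 -0 -0 0.23 0 -0 0   -> [ 427 -177    5]
0 0 0 0 -0 -0 0   -> [ 427 -177    5]
0 -0 0 -0.27 0 0 0   -> [ 427 -177  140]
```

Request:
{"method": "jog_arm", "body": {"motion": "45 -0.305 -0.461 0.074 0 0 0.313; 45 -0.305 -0.461 0.074 0 0 0.313; 45 -0.305 -0.461 0.074 0 0 0.313; 45 -0.305 -0.461 0.074 0 0 0.313; 45 -0.305 -0.461 0.074 0 0 0.313"}}

```text
time: 2.52
tool_pos: [0.2449, 0.3427, 0.1937]
tool_rot: [0.0, 0.352, 0.936, -0.0]
contact_force: [1.0, 0.1, 1.2]
gripper_width: 0.454
grasp_force: 0.0
```

Request:
{"method": "jog_arm", "body": {"motion": "45 -0.481 -0.273 0.074 0 0 0.313; 45 -0.481 -0.273 0.074 0 0 0.313; 45 -0.481 -0.273 0.074 0 0 0.313; 45 -0.481 -0.273 0.074 0 0 0.313; 45 -0.481 -0.273 0.074 0 0 0.313"}}

```text
time: 3.15
tool_pos: [0.3365, 0.0815, 0.1572]
tool_rot: [0.0, 0.561, 0.828, 0.0]
contact_force: [0.4, -0.5, -0.6]
gripper_width: 0.448
grasp_force: 0.0
```

Request:
{"method": "jog_arm", "body": {"motion": "45 -0.552 -0.026 0.074 0 0 0.313; 45 -0.552 -0.026 0.074 0 0 0.313; 45 -0.552 -0.026 0.074 0 0 0.313; 45 -0.552 -0.026 0.074 0 0 0.313; 45 -0.552 -0.026 0.074 0 0 0.313"}}

```text
time: 3.78
tool_pos: [0.4278, -0.1796, 0.1201]
tool_rot: [-0.0, 0.738, 0.675, -0.0]
contact_force: [-0.8, 0.7, -0.1]
gripper_width: 0.446
grasp_force: 0.0
```

Request:
{"method": "jog_arm", "body": {"motion": "45 0.005 0 0.12 0 0 0; 45 0.005 0 0.2 0 0 0; 45 0.005 0 0.23 0 0 0; 45 0.005 0 0.23 0 0 0; 45 0.005 0 0.23 0 0 0"}}

```text
time: 4.4
tool_pos: [0.4292, -0.1751, 0.0074]
tool_rot: [0.002, 0.737, 0.676, 0.0]
contact_force: [0.2, -0.2, -0.6]
gripper_width: 0.452
grasp_force: 0.0
```

Request:
{"method": "jog_arm", "body": {"motion": "0 0 0 0 0 0 0; 0 0 0 0 0 0 0; 0 0 0 0 0 0 0; 0 0 0 0 0 0 0; 0 0 0 0 0 0 0"}}

```text
time: 5.03
tool_pos: [0.4288, -0.1748, 0.007]
tool_rot: [0.001, 0.737, 0.676, 0.0]
contact_force: [-0.7, 1.4, 6.6]
gripper_width: 0.104
grasp_force: 60.7
```

Request:
{"method": "jog_arm", "body": {"motion": "0 0 0 -0.1 0 0 0; 0 0 0 -0.2 0 0 0; 0 0 0 -0.29 0 0 0; 0 0 0 -0.29 0 0 0; 0 0 0 -0.29 0 0 0"}}

```text
time: 5.65
tool_pos: [0.4273, -0.174, 0.1498]
tool_rot: [-0.0, 0.737, 0.676, -0.0]
contact_force: [0.0, -0.3, -1.5]
gripper_width: 0.102
grasp_force: 59.8
```

```bash
python3 -c "
from pl import *
print(state()['gripper_width'],state()['grasp_force'])
plan([(515,150,150,0,0),(515,150,30,0,0),(515,150,30,0,30),(515,150,150,0,30),(491,-169,110,9,45),(491,-169,5,9,45)])"
```

```text
0.10182043728141257 59.82911825180054
0 0.33 0.06 -0 -0 -0 -0.028   -> [471 -12 150]
0 0.327 0.074 -0 -0 -0 -0.028   -> [515 150 150]
0 0 -0 0.24 0 0 -0   -> [515 150  30]
30 0 0 0 0 -0 0   -> [515 150  30]
30 0 -0 -0.24 -0 -0 -0   -> [515 150 150]
45 -0.319 -0.024 0.04 0 0 -0.052   -> [503 -10 130]
45 -0.316 -0.049 0.04 0 0 -0.052   -> [ 491 -169  110]
45 -0 0 0.21 -0 -0 0   -> [ 491 -169    5]
```

Request:
{"method": "jog_arm", "body": {"motion": "0 0.33 0.06 0 0 0 -0.028; 0 0.33 0.06 0 0 0 -0.028; 0 0.33 0.06 0 0 0 -0.028; 0 0.33 0.06 0 0 0 -0.028; 0 0.33 0.06 0 0 0 -0.028"}}

```text
time: 6.28
tool_pos: [0.4706, -0.0125, 0.1486]
tool_rot: [-0.001, 0.722, 0.692, -0.001]
contact_force: [-0.8, -0.4, -0.7]
gripper_width: 0.103
grasp_force: 59.8
```

Request:
{"method": "jog_arm", "body": {"motion": "0 0.327 0.074 0 0 0 -0.028; 0 0.327 0.074 0 0 0 -0.028; 0 0.327 0.074 0 0 0 -0.028; 0 0.327 0.074 0 0 0 -0.028; 0 0.327 0.074 0 0 0 -0.028"}}

```text
time: 6.9
tool_pos: [0.5154, 0.148, 0.1495]
tool_rot: [-0.0, 0.708, 0.706, -0.001]
contact_force: [-0.2, -0.5, -0.8]
gripper_width: 0.103
grasp_force: 59.8
```

Request:
{"method": "jog_arm", "body": {"motion": "0 0 0 0.08 0 0 0; 0 0 0 0.16 0 0 0; 0 0 0 0.21 0 0 0; 0 0 0 0.24 0 0 0; 0 0 0 0.24 0 0 0"}}

```text
time: 7.52
tool_pos: [0.516, 0.1481, 0.0304]
tool_rot: [0.0, 0.708, 0.706, -0.0]
contact_force: [-0.8, 0.3, 0.4]
gripper_width: 0.1
grasp_force: 59.8
```

Request:
{"method": "jog_arm", "body": {"motion": "30 0 0 0 0 0 0; 30 0 0 0 0 0 0; 30 0 0 0 0 0 0; 30 0 0 -0.05 0 0 0; 30 0 0 -0.12 0 0 0"}}

```text
time: 8.15
tool_pos: [0.5146, 0.1492, 0.0898]
tool_rot: [-0.001, 0.708, 0.707, -0.001]
contact_force: [-0.1, 0.2, 0.2]
gripper_width: 0.294
grasp_force: 0.0
```

```bash
python3 -c "
from h import *
f=cam('side'); save(f,'s1',(130,280,170,390),3)
print([(np.round(d['at'],3).tolist(),round(d['p'],2)) for d in place_of('side','pusher1')])
from pl import *
plan([(515,150,150,0,30),(491,-169,110,9,45),(491,-169,5,9,45)])"
```

```text
[([0.519, 0.149, 0.023], 0.61), ([0.493, -0.166, 0.007], 0.56), ([0.316, 0.176, -0.001], 0.45)]
30 0 -0.007 -0.11 0.006 -0.001 -0.001   -> [515 150 150]
45 -0.319 -0.024 0.04 -0 0 -0.052   -> [503 -10 130]
45 -0.316 -0.049 0.04 -0 0 -0.052   -> [ 491 -169  110]
45 0 -0 0.21 0 0 -0   -> [ 491 -169    5]
```

View pics/s1.png

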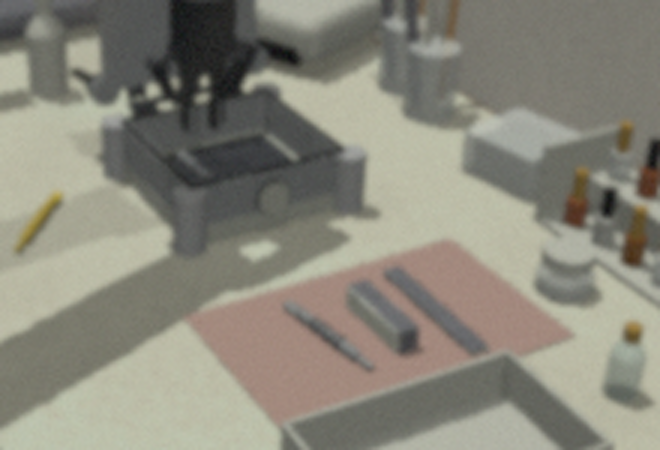

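The first pusher lies in the chamber (195,165). The second is on the mat (330,335), not displaced. Next is the second pusher.

Request:
{"method": "jog_arm", "body": {"motion": "30 0 -0.007 -0.11 0 0 0; 30 0 -0.007 -0.11 0 0 0; 30 0 -0.007 -0.11 0 0 0; 30 0 -0.007 -0.11 0 0 0; 30 0 -0.007 -0.11 0 0 0"}}

```text
time: 8.88
tool_pos: [0.5114, 0.1492, 0.1437]
tool_rot: [-0.001, 0.708, 0.707, -0.001]
contact_force: [-0.7, -0.2, 1.0]
gripper_width: 0.299
grasp_force: 0.0
```

Request:
{"method": "jog_arm", "body": {"motion": "45 -0.319 -0.024 0.04 0 0 -0.052; 45 -0.319 -0.024 0.04 0 0 -0.052; 45 -0.319 -0.024 0.04 0 0 -0.052; 45 -0.319 -0.024 0.04 0 0 -0.052; 45 -0.319 -0.024 0.04 0 0 -0.052"}}

```text
time: 9.5
tool_pos: [0.4999, -0.0097, 0.125]
tool_rot: [-0.0, 0.68, 0.734, 0.0]
contact_force: [0.1, 0.6, 0.4]
gripper_width: 0.452
grasp_force: 0.0
```

Request:
{"method": "jog_arm", "body": {"motion": "45 -0.316 -0.049 0.04 0 0 -0.052; 45 -0.316 -0.049 0.04 0 0 -0.052; 45 -0.316 -0.049 0.04 0 0 -0.052; 45 -0.316 -0.049 0.04 0 0 -0.052; 45 -0.316 -0.049 0.04 0 0 -0.052"}}

```text
time: 10.12
tool_pos: [0.488, -0.1683, 0.1053]
tool_rot: [-0.0, 0.65, 0.76, 0.0]
contact_force: [0.5, 0.0, 0.6]
gripper_width: 0.449
grasp_force: 0.0
```

Request:
{"method": "jog_arm", "body": {"motion": "45 0 0 0.12 0 0 0; 45 0 0 0.18 0 0 0; 45 0 0 0.21 0 0 0; 45 0 0 0.21 0 0 0; 45 0 0 0.21 0 0 0"}}

```text
time: 10.75
tool_pos: [0.4892, -0.169, 0.0018]
tool_rot: [0.001, 0.65, 0.76, 0.001]
contact_force: [1.7, 1.4, 3.6]
gripper_width: 0.449
grasp_force: 1.8
```

Request:
{"method": "jog_arm", "body": {"motion": "0 0 0 0 0 0 0; 0 0 0 0 0 0 0; 0 0 0 0 0 0 0; 0 0 0 0 0 0 0; 0 0 0 0 0 0 0"}}

```text
time: 11.38
tool_pos: [0.4899, -0.1704, 0.0035]
tool_rot: [0.002, 0.65, 0.76, 0.0]
contact_force: [-3.3, 1.9, 13.3]
gripper_width: 0.106
grasp_force: 64.9
```

Request:
{"method": "jog_arm", "body": {"motion": "0 0 0 -0.1 0 0 0; 0 0 0 -0.2 0 0 0; 0 0 0 -0.29 0 0 0; 0 0 0 -0.29 0 0 0; 0 0 0 -0.29 0 0 0"}}

```text
time: 12.0
tool_pos: [0.4873, -0.169, 0.1447]
tool_rot: [-0.0, 0.65, 0.76, -0.0]
contact_force: [0.4, 0.4, -1.6]
gripper_width: 0.11
grasp_force: 61.3
```

```bash
python3 -c "
from pl import *
plan([(580,150,150,0,0),(580,150,30,0,0)])
import h
print([(h.np.round(d['at'],3).tolist(),round(d['p'],2)) for d in h.place_of('side','pusher1')])
"
```

```text
0 0.301 0.141 -0.005 -0 -0 0.052   -> [534  -9 147]
0 0.311 0.117 -0.005 -0 -0 0.052   -> [580 150 150]
0 -0 -0 0.24 0 0 0   -> [580 150  30]
[([0.519, 0.149, 0.023], 0.61), ([0.493, -0.166, 0.007], 0.56), ([0.316, 0.176, -0.001], 0.45)]
```

Request:
{"method": "jog_arm", "body": {"motion": "0 0.301 0.141 -0.005 0 0 0.052; 0 0.301 0.141 -0.005 0 0 0.052; 0 0.301 0.141 -0.005 0 0 0.052; 0 0.301 0.141 -0.005 0 0 0.052; 0 0.301 0.141 -0.005 0 0 0.052"}}

```text
time: 12.68
tool_pos: [0.5331, -0.0101, 0.1461]
tool_rot: [-0.001, 0.679, 0.734, -0.001]
contact_force: [-0.3, 0.2, -0.6]
gripper_width: 0.106
grasp_force: 61.3
```

Request:
{"method": "jog_arm", "body": {"motion": "0 0.311 0.117 -0.005 0 0 0.052; 0 0.311 0.117 -0.005 0 0 0.052; 0 0.311 0.117 -0.005 0 0 0.052; 0 0.311 0.117 -0.005 0 0 0.052; 0 0.311 0.117 -0.005 0 0 0.052"}}

```text
time: 13.3
tool_pos: [0.5802, 0.148, 0.1495]
tool_rot: [-0.0, 0.708, 0.706, -0.001]
contact_force: [-0.0, 0.5, -1.6]
gripper_width: 0.109
grasp_force: 61.3
```

Request:
{"method": "jog_arm", "body": {"motion": "0 0 0 0.08 0 0 0; 0 0 0 0.16 0 0 0; 0 0 0 0.21 0 0 0; 0 0 0 0.24 0 0 0; 0 0 0 0.24 0 0 0"}}

```text
time: 13.92
tool_pos: [0.5797, 0.1483, 0.0293]
tool_rot: [-0.001, 0.708, 0.706, -0.001]
contact_force: [0.2, -0.6, -0.8]
gripper_width: 0.105
grasp_force: 61.3
```

Request:
{"method": "jog_arm", "body": {"motion": "30 0 0 0 0 0 0; 30 0 0 0 0 0 0; 30 0 0 0 0 0 0; 30 0 0 -0.1 0 0 0; 30 0 0 -0.22 0 0 0"}}

```text
time: 14.55
tool_pos: [0.5793, 0.1495, 0.1401]
tool_rot: [-0.001, 0.708, 0.707, -0.001]
contact_force: [1.7, 0.4, 0.8]
gripper_width: 0.3
grasp_force: 0.0
```

```bash
python3 -c "
from h import *
f=cam('side'); W=cloud(f)
for t in ['pusher1','buffer','file']:
  print(t,[(np.round(d['at'],3).tolist(),round(d['p'],2)) for d in place_of('side',t)])
print([blob(W,d['pixels']) for d in cut_out('side','buffer')])
from pl import *
plan([(555,-180,110,-2,60),(555,-180,12,-2,60),(555,-180,12,-2,0),(555,-180,155,-2,0),(475,-358,155,88,0),(475,-358,20,88,0)])"
```

```text
pusher1 [([0.316, 0.181, -0.0], 0.61), ([0.581, 0.154, 0.03], 0.42)]
buffer [([0.554, -0.179, 0.003], 0.54)]
file [([0.196, -0.354, 0.002], 0.59)]
[(array([ 556.7, -160.1]), array([ 48.6, 136. ]), 76.7, array([ 6.8, 28.7, 33.5]), 337)]
60 -0.33 -0.025 0.031 0 -0 0.011   -> [568 -15 125]
60 -0.33 -0.02 0.031 0 -0 0.011   -> [ 555 -180  110]
60 0 -0 0.196 0 0 -0   -> [ 555 -180   12]
0 0 0 0 -0 -0 0   -> [ 555 -180   12]
0 -0 0 -0.286 0 0 -0   -> [ 555 -180  155]
0 -0.181 -0.074 -0 -0 -0 -0.524   -> [ 515 -269  155]
0 -0.076 -0.18 0 -0 -0 -0.524   -> [ 475 -358  155]
0 0 0 0.27 -0 0 0   -> [ 475 -358   20]
```

Request:
{"method": "jog_arm", "body": {"motion": "60 -0.33 -0.025 0.031 0 0 0.011; 60 -0.33 -0.025 0.031 0 0 0.011; 60 -0.33 -0.025 0.031 0 0 0.011; 60 -0.33 -0.025 0.031 0 0 0.011; 60 -0.33 -0.025 0.031 0 0 0.011"}}

```text
time: 15.42
tool_pos: [0.5669, -0.0149, 0.1232]
tool_rot: [-0.001, 0.713, 0.701, -0.001]
contact_force: [-0.7, -0.9, -0.3]
gripper_width: 0.598
grasp_force: 0.0
```

Request:
{"method": "jog_arm", "body": {"motion": "60 -0.33 -0.02 0.031 0 0 0.011; 60 -0.33 -0.02 0.031 0 0 0.011; 60 -0.33 -0.02 0.031 0 0 0.011; 60 -0.33 -0.02 0.031 0 0 0.011; 60 -0.33 -0.02 0.031 0 0 0.011"}}

```text
time: 16.05
tool_pos: [0.555, -0.1787, 0.1089]
tool_rot: [-0.001, 0.719, 0.695, 0.0]
contact_force: [0.9, -0.4, 0.5]
gripper_width: 0.597
grasp_force: 0.0
```

Request:
{"method": "jog_arm", "body": {"motion": "60 0 0 0.1 0 0 0; 60 0 0 0.17 0 0 0; 60 0 0 0.2 0 0 0; 60 0 0 0.2 0 0 0; 60 0 0 0.2 0 0 0"}}

```text
time: 16.68
tool_pos: [0.5564, -0.1804, 0.0112]
tool_rot: [0.001, 0.719, 0.695, 0.001]
contact_force: [0.9, -0.3, -0.4]
gripper_width: 0.6
grasp_force: 0.0
```

Request:
{"method": "jog_arm", "body": {"motion": "0 0 0 0 0 0 0; 0 0 0 0 0 0 0; 0 0 0 0 0 0 0; 0 0 0 0 0 0 0; 0 0 0 0 0 0 0"}}

```text
time: 17.3
tool_pos: [0.5563, -0.1809, 0.0113]
tool_rot: [0.002, 0.719, 0.695, 0.001]
contact_force: [-0.8, 0.0, 6.1]
gripper_width: 0.299
grasp_force: 62.6
```

Request:
{"method": "jog_arm", "body": {"motion": "0 0 0 -0.1 0 0 0; 0 0 0 -0.2 0 0 0; 0 0 0 -0.29 0 0 0; 0 0 0 -0.29 0 0 0; 0 0 0 -0.29 0 0 0"}}

```text
time: 17.92
tool_pos: [0.5543, -0.1801, 0.1536]
tool_rot: [-0.0, 0.719, 0.695, -0.0]
contact_force: [0.7, -0.1, -0.9]
gripper_width: 0.3
grasp_force: 61.8
```

```bash
python3 -c "
from pl import *
plan([(475,-358,155,-92,0),(475,-358,14,-92,0),(475,-358,14,-92,45),(475,-358,150,-92,50),(617,-181,110,-3,50),(617,-181,5,-3,50)])"
```

```text
0 -0.181 -0.073 -0.001 -0 0 0.524   -> [ 515 -269  154]
0 -0.179 0.076 -0.001 -0 0 0.524   -> [ 475 -358  155]
0 0 0 0.282 -0 0 0   -> [ 475 -358   14]
45 0 0 0 0 -0 0   -> [ 475 -358   14]
50 0 0 -0.272 0 -0 0   -> [ 475 -358  150]
50 0.136 -0.182 0.04 -0 -0 -0.518   -> [ 546 -270  130]
50 0.224 -0.035 0.04 -0 -0 -0.518   -> [ 617 -181  110]
50 0 -0 0.21 0 0 0   -> [ 617 -181    5]
```

Request:
{"method": "jog_arm", "body": {"motion": "0 -0.181 -0.073 0 0 0 0.524; 0 -0.181 -0.073 0 0 0 0.524; 0 -0.181 -0.073 0 0 0 0.524; 0 -0.181 -0.073 0 0 0 0.524; 0 -0.181 -0.073 0 0 0 0.524"}}

```text
time: 18.55
tool_pos: [0.514, -0.2688, 0.1517]
tool_rot: [-0.002, 0.93, 0.366, -0.001]
contact_force: [-0.2, -0.3, -0.7]
gripper_width: 0.295
grasp_force: 61.9
```

Request:
{"method": "jog_arm", "body": {"motion": "0 -0.179 0.076 0 0 0 0.524; 0 -0.179 0.076 0 0 0 0.524; 0 -0.179 0.076 0 0 0 0.524; 0 -0.179 0.076 0 0 0 0.524; 0 -0.179 0.076 0 0 0 0.524"}}

```text
time: 19.18
tool_pos: [0.4752, -0.3577, 0.1529]
tool_rot: [-0.001, 1.0, -0.017, -0.001]
contact_force: [-0.4, 0.0, -0.5]
gripper_width: 0.3
grasp_force: 61.9
```

Request:
{"method": "jog_arm", "body": {"motion": "0 0 0.014 0.1 0 0 0; 0 0 0.014 0.18 0 0 0; 0 0 0.014 0.24 0 0 0; 0 0 0.014 0.28 0 0 0; 0 0 0.014 0.28 0 0 0"}}

```text
time: 19.8
tool_pos: [0.4755, -0.3651, 0.0137]
tool_rot: [-0.0, 1.0, -0.017, -0.0]
contact_force: [0.6, 0.2, -1.2]
gripper_width: 0.303
grasp_force: 65.9
```

Request:
{"method": "jog_arm", "body": {"motion": "42 0 0 0 0 0 0; 42 0 0 0 0 0 0; 42 0 0 0 0 0 0; 42 0 0 -0.1 0 0 0; 42 0 0 -0.22 0 0 0"}}

```text
time: 20.42
tool_pos: [0.4744, -0.3642, 0.1238]
tool_rot: [-0.001, 1.0, -0.018, -0.001]
contact_force: [0.8, -1.3, 0.4]
gripper_width: 0.416
grasp_force: 0.0
```

```bash
python3 -c "
from h import *
from pl import *
plan([(617,-180,110,-3,50)])
f=cam('top'); save(f,'t1',(130,240,240,415),3); W=cloud(f)
for t in ['pusher1','buffer','file']:
  for d in cut_out('top',t): print(t,round(d['p'],2),*blob(W,d['pixels']))
"
```

```text
50 0.136 -0.189 0.014 -0.001 0 -0.518   -> [ 546 -272  117]
50 0.23 -0.04 0.014 -0.001 0 -0.518   -> [ 617 -180  110]
pusher1 0.62 [448.1 326.3] [44.1 83.1] 74.0 [ 88.9 108.3 120.6] 146
pusher1 0.57 [317.1 175.8] [ 13.6 122.2] 46.2 [ 0.9 10.4 16.6] 103
pusher1 0.4 [517.  151.6] [ 16.3 119.3] -89.5 [23.6 33.3 39.4] 111
buffer 0.39 [446.3 314.6] [35.8 44.4] 81.7 [ 94.8 108.3 120.1] 100
file 0.92 [ 197.4 -353.1] [ 33.7 212.5] 81.2 [ 1.3  8.4 14.5] 462
file 0.6 [ 615.9 -177.7] [ 26.9 157.6] -89.9 [ 2.8  9.4 15. ] 232
file 0.45 [ 550.8 -584.4] [ 17.9 119.5] 23.9 [-2.2  4.6 10.1] 100
```

View pics/t1.png

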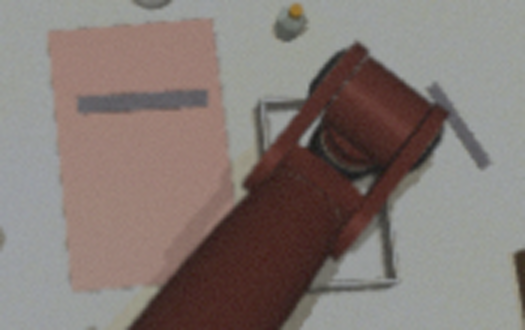

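The file is still in place at (143,101) and the mat is otherwise clear. The arm covers the basket. I'll pick the file.

Request:
{"method": "jog_arm", "body": {"motion": "50 0.136 -0.189 0.014 0 0 -0.518; 50 0.136 -0.189 0.014 0 0 -0.518; 50 0.136 -0.189 0.014 0 0 -0.518; 50 0.136 -0.189 0.014 0 0 -0.518; 50 0.136 -0.189 0.014 0 0 -0.518"}}

```text
time: 21.25
tool_pos: [0.5457, -0.2723, 0.115]
tool_rot: [-0.002, 0.932, 0.362, -0.001]
contact_force: [-0.1, -0.2, 0.3]
gripper_width: 0.497
grasp_force: 0.0
```

Request:
{"method": "jog_arm", "body": {"motion": "50 0.23 -0.04 0.014 0 0 -0.518; 50 0.23 -0.04 0.014 0 0 -0.518; 50 0.23 -0.04 0.014 0 0 -0.518; 50 0.23 -0.04 0.014 0 0 -0.518; 50 0.23 -0.04 0.014 0 0 -0.518"}}

```text
time: 21.88
tool_pos: [0.6174, -0.1806, 0.109]
tool_rot: [-0.001, 0.726, 0.687, -0.0]
contact_force: [0.1, -0.4, -0.4]
gripper_width: 0.501
grasp_force: 0.0
```

Request:
{"method": "jog_arm", "body": {"motion": "50 0 0 0.1 0 0 0; 50 0 0 0.17 0 0 0; 50 0 0 0.2 0 0 0; 50 0 0 0.208 0 0 0; 50 0 0 0.208 0 0 0"}}

```text
time: 22.5
tool_pos: [0.619, -0.1813, 0.0076]
tool_rot: [0.001, 0.726, 0.688, 0.0]
contact_force: [0.4, -0.5, 0.1]
gripper_width: 0.498
grasp_force: 0.0
```

Request:
{"method": "jog_arm", "body": {"motion": "0 0 0 0 0 0 0; 0 0 0 0 0 0 0; 0 0 0 0 0 0 0; 0 0 0 0 0 0 0; 0 0 0 0 0 0 0"}}

```text
time: 23.12
tool_pos: [0.6195, -0.1814, 0.0085]
tool_rot: [0.001, 0.725, 0.688, 0.001]
contact_force: [-1.0, 1.0, 6.7]
gripper_width: 0.218
grasp_force: 58.6
```

Request:
{"method": "jog_arm", "body": {"motion": "0 0 0 -0.1 0 0 0; 0 0 0 -0.2 0 0 0; 0 0 0 -0.29 0 0 0; 0 0 0 -0.29 0 0 0; 0 0 0 -0.29 0 0 0"}}

```text
time: 23.75
tool_pos: [0.6177, -0.1807, 0.1507]
tool_rot: [-0.0, 0.725, 0.688, -0.0]
contact_force: [-0.2, 0.3, -0.5]
gripper_width: 0.211
grasp_force: 58.6
```

```bash
python3 -c "
from pl import *
plan([(474,-425,150,-91,0),(474,-425,12,-91,0)])"
```

```text
0 -0.252 -0.131 0.001 -0 0 0.512   -> [ 546 -303  150]
0 -0.272 0.081 0.001 -0 0 0.512   -> [ 474 -425  150]
0 0 0 0.276 0 0 0   -> [ 474 -425   12]
```

Request:
{"method": "jog_arm", "body": {"motion": "0 -0.252 -0.131 0 0 0 0.512; 0 -0.252 -0.131 0 0 0 0.512; 0 -0.252 -0.131 0 0 0 0.512; 0 -0.252 -0.131 0 0 0 0.512; 0 -0.252 -0.131 0 0 0 0.512"}}

```text
time: 24.38
tool_pos: [0.5448, -0.3027, 0.1487]
tool_rot: [-0.002, 0.93, 0.367, -0.001]
contact_force: [0.7, -0.5, -0.5]
gripper_width: 0.212
grasp_force: 58.6
```

Request:
{"method": "jog_arm", "body": {"motion": "0 -0.272 0.081 0 0 0 0.512; 0 -0.272 0.081 0 0 0 0.512; 0 -0.272 0.081 0 0 0 0.512; 0 -0.272 0.081 0 0 0 0.512; 0 -0.272 0.081 0 0 0 0.512"}}

```text
time: 25.0
tool_pos: [0.4738, -0.425, 0.1498]
tool_rot: [-0.001, 1.0, -0.007, -0.001]
contact_force: [0.3, -0.1, -0.7]
gripper_width: 0.205
grasp_force: 58.7
```

Request:
{"method": "jog_arm", "body": {"motion": "0 0 0 0.1 0 0 0; 0 0 0 0.18 0 0 0; 0 0 0 0.24 0 0 0; 0 0 0 0.276 0 0 0; 0 0 0 0.276 0 0 0"}}

```text
time: 25.62
tool_pos: [0.4744, -0.4248, 0.0125]
tool_rot: [-0.001, 1.0, -0.007, -0.0]
contact_force: [-0.7, -0.2, 0.5]
gripper_width: 0.211
grasp_force: 80.5
```

Request:
{"method": "jog_arm", "body": {"motion": "32 0 0 0 0 0 0; 32 0 0 0 0 0 0; 32 0 0 0 0 0 0; 32 0 0 -0.1 0 0 0; 32 0 0 -0.22 0 0 0"}}

```text
time: 26.25
tool_pos: [0.4732, -0.4246, 0.1228]
tool_rot: [-0.001, 1.0, -0.009, -0.001]
contact_force: [0.8, -0.9, 0.5]
gripper_width: 0.321
grasp_force: 0.0
```

Request:
{"method": "jog_arm", "body": {"motion": "0 0 0 -0.12 0 0 0; 0 0 0 -0.2 0 0 0; 0 0 0 -0.3 0 0 0; 0 0 0 -0.3 0 0 0; 0 0 0 -0.3 0 0 0"}}

```text
time: 26.88
tool_pos: [0.474, -0.4254, 0.273]
tool_rot: [-0.0, 1.0, -0.009, -0.0]
contact_force: [-0.1, 0.5, -0.5]
gripper_width: -0.002
grasp_force: 0.0
```

```bash
python3 -c "
from pl import *
plan([(474,-425,400,-60,0),(551,345,400,0,0),(551,345,307,0,0)])
import numpy as np
H=np.array([275,77.])
def P(th): 
  d=np.array([-np.cos(th),np.sin(th)]);n=np.array([np.sin(th),np.cos(th)])
  return H+232*d+(10+11*np.sin(th))*n
p0=np.array([345,307.]); ths=np.linspace(1.6,0.1,20)
for k in range(4):
  for th in ths[5*k:5*k+5]:
    q=P(th); dd=(q-p0)/500; print('0 %.3f 0 %.3f 0 0 0;'%(dd[0],-dd[1]),end=' ')
  p0=q; print(' th %.2f'%th,q.round())
"
```

```text
0 -0 -0.001 -0.254 -0 0 -0.361   -> [ 474 -425  400]
0 0.301 -0.419 0 0 -0 -0.233   -> [ 500 -168  400]
0 0.426 -0.291 0 0 -0 -0.233   -> [525  88 400]
0 0.5 -0.127 0 0 -0 -0.233   -> [551 345 400]
0 0 0 0.186 -0 0 0   -> [551 345 307]
0 -0.084 0 -0.003 0 0 0; 0 -0.121 0 -0.006 0 0 0; 0 -0.158 0 -0.006 0 0 0; 0 -0.195 0 -0.003 0 0 0; 0 -0.232 0 0.003 0 0 0;  th 1.28 [229. 305.]
0 -0.036 0 0.009 0 0 0; 0 -0.072 0 0.021 0 0 0; 0 -0.106 0 0.035 0 0 0; 0 -0.140 0 0.053 0 0 0; 0 -0.172 0 0.073 0 0 0;  th 0.89 [143. 269.]
0 -0.030 0 0.023 0 0 0; 0 -0.059 0 0.048 0 0 0; 0 -0.085 0 0.075 0 0 0; 0 -0.109 0 0.105 0 0 0; 0 -0.130 0 0.137 0 0 0;  th 0.49 [ 78. 201.]
0 -0.019 0 0.033 0 0 0; 0 -0.035 0 0.068 0 0 0; 0 -0.048 0 0.104 0 0 0; 0 -0.058 0 0.141 0 0 0; 0 -0.066 0 0.179 0 0 0;  th 0.10 [ 45. 111.]
```

Request:
{"method": "jog_arm", "body": {"motion": "0 0 0 -0.254 0 0 -0.361; 0 0 0 -0.254 0 0 -0.361; 0 0 0 -0.254 0 0 -0.361; 0 0 0 -0.254 0 0 -0.361; 0 0 0 -0.254 0 0 -0.361"}}

```text
time: 27.5
tool_pos: [0.4738, -0.4251, 0.397]
tool_rot: [-0.002, 0.966, 0.258, -0.001]
contact_force: [0.1, -0.5, -0.3]
gripper_width: -0.002
grasp_force: 0.0
```

Request:
{"method": "jog_arm", "body": {"motion": "0 0.301 -0.419 0 0 0 -0.233; 0 0.301 -0.419 0 0 0 -0.233; 0 0.301 -0.419 0 0 0 -0.233; 0 0.301 -0.419 0 0 0 -0.233; 0 0.301 -0.419 0 0 0 -0.233"}}

```text
time: 28.12
tool_pos: [0.4996, -0.1656, 0.3989]
tool_rot: [-0.001, 0.905, 0.424, -0.001]
contact_force: [0.1, -0.8, 0.4]
gripper_width: -0.001
grasp_force: 0.0
```

Request:
{"method": "jog_arm", "body": {"motion": "0 0.426 -0.291 0 0 0 -0.233; 0 0.426 -0.291 0 0 0 -0.233; 0 0.426 -0.291 0 0 0 -0.233; 0 0.426 -0.291 0 0 0 -0.233; 0 0.426 -0.291 0 0 0 -0.233"}}

```text
time: 28.75
tool_pos: [0.5249, 0.0901, 0.3984]
tool_rot: [-0.001, 0.818, 0.575, -0.001]
contact_force: [-0.7, -1.0, 0.3]
gripper_width: 0.001
grasp_force: 0.0
```

Request:
{"method": "jog_arm", "body": {"motion": "0 0.5 -0.127 0 0 0 -0.233; 0 0.5 -0.127 0 0 0 -0.233; 0 0.5 -0.127 0 0 0 -0.233; 0 0.5 -0.127 0 0 0 -0.233; 0 0.5 -0.127 0 0 0 -0.233"}}

```text
time: 29.38
tool_pos: [0.5511, 0.3459, 0.3974]
tool_rot: [-0.001, 0.706, 0.708, -0.002]
contact_force: [0.0, 0.9, -0.7]
gripper_width: -0.001
grasp_force: 0.0
```

```bash
python3 -c "
from h import *
print(state()['tool_pos'],state()['joint_pos'])
f=cam('top'); save(f,'t2',(110,250,100,415),2.5); W=cloud(f)
g=cam('side'); save(g,'s2',(60,330,150,390),2.5)
for t in ['pusher1','buffer','file']:
  for d in cut_out('top',t): print(t,round(d['p'],2),*blob(W,d['pixels']))
  print('  side',[(np.round(d['at'],3).tolist(),round(d['p'],2)) for d in place_of('side',t)])
"
```

```text
[0.55112039 0.34593711 0.397372  ] [ 4.46389988e-01  7.13416478e-02  1.32185588e+00 -3.13172772e-04
  1.75249482e+00  4.43679680e-01]
pusher1 0.64 [320.4 180.8] [  9.  105.8] 47.4 [ 6.1 11.4 16.9] 66
pusher1 0.63 [581.4 155.2] [ 17.1 112.9] -89.3 [22.8 33.1 40.2] 102
pusher1 0.49 [515.6 151.7] [ 18.1 119.7] 89.2 [24.  32.4 39.5] 119
pusher1 0.23 [707.3 383.6] [ 55.7 196.1] 43.8 [290.4 306.7 316.8] 158
  side [([0.316, 0.177, 0.0], 0.55), ([0.52, 0.146, 0.025], 0.37)]
buffer 0.71 [ 475.7 -367.8] [36.2 93. ] -0.5 [11.8 30.2 36.3] 222
  side [([0.478, -0.366, 0.004], 0.67), ([0.552, 0.303, 0.318], 0.24)]
file 0.98 [ 196.9 -352.9] [ 29.6 213.3] 80.4 [ 2.1  8.5 14.1] 413
file 0.82 [ 479.6 -427. ] [ 30.8 169.5] -1.4 [ 4.2 11.1 17.4] 277
file 0.44 [ 550.8 -584.8] [ 24.  124.9] 28.9 [-2.5  5.4 11.1] 134
  side [([0.195, -0.352, -0.0], 0.8), ([0.547, -0.582, -0.002], 0.78), ([0.475, -0.431, 0.003], 0.76)]
```

View pics/s2.png

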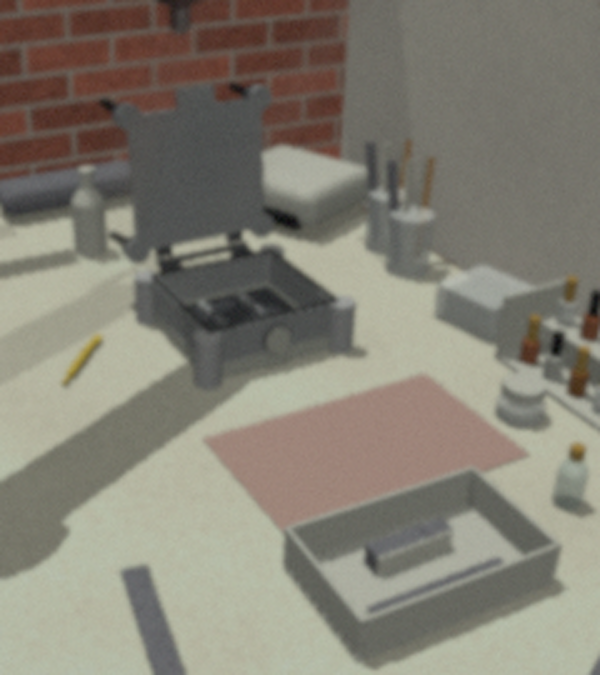

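View pics/t2.png

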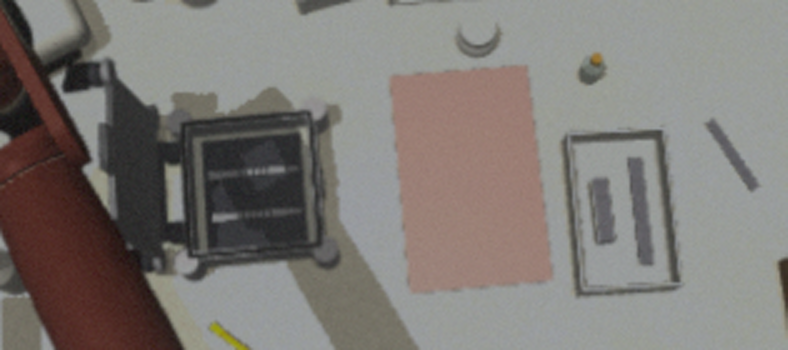

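The top picture shows both pushers flat in the chamber (255,172) and (255,213), with the buffer (602,208) and the file (640,212) in the basket. The side picture agrees. Next I shut the lid.

Request:
{"method": "jog_arm", "body": {"motion": "0 0 0 0.09 0 0 0; 0 0 0 0.182 0 0 0; 0 0 0 0.182 0 0 0; 0 0 0 0.182 0 0 0; 0 0 0 0.182 0 0 0"}}

```text
time: 30.4
tool_pos: [0.5517, 0.3449, 0.313]
tool_rot: [0.001, 0.707, 0.708, 0.003]
contact_force: [-0.1, -0.0, 0.3]
gripper_width: 0.002
grasp_force: 0.0
```

Request:
{"method": "jog_arm", "body": {"motion": "0 -0.084 0 -0.003 0 0 0; 0 -0.121 0 -0.006 0 0 0; 0 -0.158 0 -0.006 0 0 0; 0 -0.195 0 -0.003 0 0 0; 0 -0.232 0 0.003 0 0 0"}}

```text
time: 31.02
tool_pos: [0.5511, 0.2277, 0.308]
tool_rot: [0.0, 0.707, 0.708, 0.001]
contact_force: [2.7, 4.4, 0.2]
gripper_width: -0.0
grasp_force: 1.7
```

```bash
python3 -c "
from h import *
f=cam('side')
print(state()['tool_pos'],state()['contact_force'])
print([(np.round(d['at'],3).tolist(),round(d['p'],2)) for d in place_of('side','plate_tab')])
W=cloud(f); h=W[...,2]; m=(h>.15)&(h<.3)&(abs(W[...,0]-.48)<.05)&(W[...,1]>.1)&(W[...,1]<.33)
P=W[m]; print(len(P)); a=np.polyfit(P[:,2],P[:,1],1); print('theta ',np.pi/2+np.arctan(a[0]))
"
```

```text
[0.55070638 0.2253904  0.30726466] [1.89795187 0.28687472 0.59351846]
[([0.552, 0.216, 0.313], 0.69)]
856
theta  1.280161538505861
```

Request:
{"method": "jog_arm", "body": {"motion": "0 -0.036 0 0.013 0 0 0; 0 -0.072 0 0.025 0 0 0; 0 -0.106 0 0.039 0 0 0; 0 -0.14 0 0.057 0 0 0; 0 -0.172 0 0.077 0 0 0"}}

```text
time: 31.75
tool_pos: [0.5505, 0.1413, 0.268]
tool_rot: [-0.0, 0.707, 0.708, -0.0]
contact_force: [0.4, 3.9, -0.3]
gripper_width: -0.002
grasp_force: 1.2
```

Request:
{"method": "jog_arm", "body": {"motion": "0 -0.03 0 0.023 0 0 0; 0 -0.059 0 0.048 0 0 0; 0 -0.085 0 0.075 0 0 0; 0 -0.109 0 0.105 0 0 0; 0 -0.13 0 0.137 0 0 0"}}

```text
time: 32.38
tool_pos: [0.551, 0.0765, 0.1999]
tool_rot: [0.0, 0.707, 0.708, -0.0]
contact_force: [0.1, 2.6, 0.7]
gripper_width: 0.001
grasp_force: 0.8
```

Request:
{"method": "jog_arm", "body": {"motion": "0 -0.019 0 0.033 0 0 0; 0 -0.035 0 0.068 0 0 0; 0 -0.048 0 0.104 0 0 0; 0 -0.058 0 0.141 0 0 0; 0 -0.066 0 0.179 0 0 0"}}

```text
time: 33.0
tool_pos: [0.5511, 0.0443, 0.11]
tool_rot: [0.0, 0.707, 0.708, 0.0]
contact_force: [-0.5, 1.1, 0.7]
gripper_width: 0.0
grasp_force: 0.5
```

Request:
{"method": "jog_arm", "body": {"motion": "0 0 0 0.02 0 0 0; 0 0 0 0.034 0 0 0; 0 0 0 0.044 0 0 0; 0 0 0 0.05 0 0 0; 0 0 0 0.054 0 0 0"}}

```text
time: 33.62
tool_pos: [0.5514, 0.0446, 0.0869]
tool_rot: [-0.0, 0.706, 0.708, -0.0]
contact_force: [-9.3, 0.2, 18.8]
gripper_width: -0.0
grasp_force: 9.5
```

```bash
python3 -c "
from h import *
f=cam('side'); s=state(); print(s['tool_pos'],s['contact_force'])
W=cloud(f); h=W[...,2]
for y0,y1 in((.06,.1),(.1,.15),(.15,.2),(.2,.24)):
  m=(abs(W[...,0]-.55)<.08)&(W[...,1]>y0)&(W[...,1]<y1)&(h<.13); print(np.nanmedian(h[m]),m.sum())
"
```

```text
[0.55134931 0.0445764  0.08696068] [-7.98426872  0.14683569 11.89399421]
0.08955634981434468 181
0.08984997953975837 164
0.09024118915821394 158
0.0905648283376842 154
```

Request:
{"method": "jog_arm", "body": {"motion": "0 0 0 0.006 0 0 0; 0 0 0 0.012 0 0 0; 0 0 0 0.016 0 0 0; 0 0 0 0.016 0 0 0; 0 0 0 0.016 0 0 0"}}

```text
time: 34.3
tool_pos: [0.5517, 0.0446, 0.0866]
tool_rot: [-0.001, 0.706, 0.708, -0.001]
contact_force: [-29.5, -0.4, 50.5]
gripper_width: -0.001
grasp_force: 25.7
```

Request:
{"method": "jog_arm", "body": {"motion": "0 0 0 -0.06 0 0 0; 0 0 0 -0.18 0 0 0; 0 0 0 -0.3 0 0 0; 0 -0.12 0 -0.36 0 0 0; 0 -0.24 0 -0.36 0 0 0"}}

```text
time: 34.92
tool_pos: [0.5532, -0.0747, 0.2612]
tool_rot: [0.004, 0.706, 0.709, 0.002]
contact_force: [0.4, -0.3, -1.4]
gripper_width: 0.003
grasp_force: 0.0
```

Request:
{"method": "jog_arm", "body": {"motion": "0 -0.5 0 0 0 0 0; 0 -0.5 0 0 0 0 0; 0 -0.5 0 0 0 0 0; 0 -0.5 0 0 0 0 0; 0 -0.5 0 0 0 0 0"}}

```text
time: 35.55
tool_pos: [0.5509, -0.3278, 0.2559]
tool_rot: [0.0, 0.708, 0.706, -0.0]
contact_force: [-0.2, 0.8, -0.1]
gripper_width: 0.003
grasp_force: 0.0
```

```bash
python3 - <<'E'
from h import *
s=state(); print(s['tool_pos'])
T=cam('top'); S=cam('side'); save(T,'t3',(120,230,140,250),5)
W=cloud(T); h=W[...,2]
for n in('top','side'):
  for t in['screw1_grip','screw2_grip','screw3_grip','screw4_grip','plate_top','plate_tab']:
    print(n,t,[(np.round(d['at'],3).tolist(),round(d['p'],2)) for d in place_of(n,t)][:3])
for y0,y1 in((.06,.1),(.1,.15),(.15,.2),(.2,.24)):
  m=(abs(W[...,0]-.55)<.07)&(W[...,1]>y0)&(W[...,1]<y1)&(h<.13); print(np.nanmedian(h[m]),m.sum())
# wings
for X,Y in((446,50),(656,50),(656,250),(446,250)):
  for W in(W,cloud(S)):
    m=(W[...,2]>.126)&(W[...,2]<.16)&(np.hypot(W[...,0]*1000-X,W[...,1]*1000-Y)<40); print(X,Y,*blob(W,m))
E
```

```text
[ 0.55092576 -0.3277651   0.25587259]
top screw1_grip [([0.447, 0.048, 0.131], 0.5)]
top screw2_grip []
top screw3_grip [([0.654, 0.25, 0.13], 0.52), ([0.448, 0.049, 0.128], 0.47), ([0.477, -0.391, -0.001], 0.36)]
top screw4_grip [([0.448, 0.25, 0.13], 0.43)]
top plate_top [([0.553, 0.149, 0.084], 0.78)]
top plate_tab [([0.55, 0.03, 0.09], 0.88)]
side screw1_grip [([0.45, 0.044, 0.127], 0.64), ([0.552, -0.176, 0.005], 0.31)]
side screw2_grip [([0.656, 0.048, 0.124], 0.67)]
side screw3_grip [([0.476, -0.367, 0.003], 0.46), ([0.658, 0.249, 0.128], 0.45)]
side screw4_grip [([0.449, 0.249, 0.122], 0.69)]
side plate_top [([0.546, 0.152, 0.084], 0.64), ([0.553, -0.173, 0.006], 0.59)]
side plate_tab [([0.551, 0.03, 0.086], 0.94), ([0.478, -0.428, 0.004], 0.69)]
0.08631166172191451 424
0.0869241225852786 522
0.08679673343742111 517
0.08725379053431548 420
446 50 [446.3  46.8] [12.  50.8] 41.0 [129.3 138.3 144.5] 58
446 50 [445.1  44.8] [12.  48.8] 44.0 [126.6 140.6 144.3] 58
656 50 [655.2  46.7] [12.7 50.9] 31.8 [128.7 138.5 144.1] 54
656 50 [655.2  46.7] [12.7 50.9] 31.8 [128.7 138.5 144.1] 54
656 250 [655.9 247.1] [13.7 53.8] 37.0 [128.2 139.7 145.1] 45
656 250 [655.9 247.1] [13.7 53.8] 37.0 [128.2 139.7 145.1] 45
446 250 [445.9 247.1] [14.8 53.1] 32.7 [128.1 138.3 144.6] 60
446 250 [445.9 247.1] [14.8 53.1] 32.7 [128.1 138.3 144.6] 60
```

View pics/t3.png

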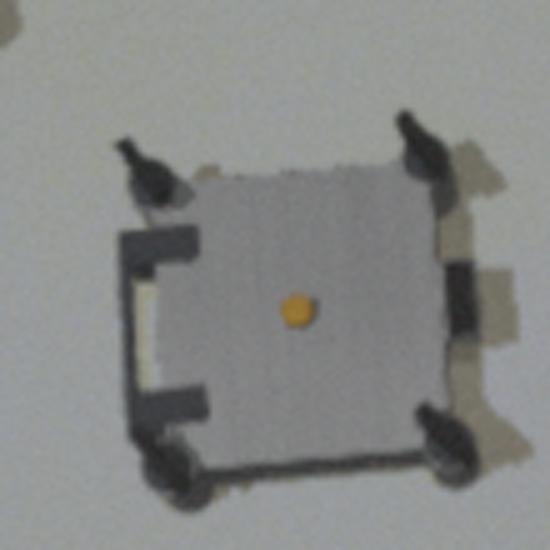

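The lid is shut: its face reads 0.087 m all over and its orange dot is at (297,310). The four wings are at (128,160), (415,135), (445,430) and (165,465) in this crop. Screw 1 first.

```bash
python3 -c "
from pl import *
plan([(446,48,190,132,50),(446,48,112,132,50)])"
```

```text
50 0.248 -0.07 0.044 -0 0 -0.512   -> [ 516 -200  234]
50 0.227 0.122 0.044 -0 0 -0.512   -> [481 -76 212]
50 0.079 0.245 0.044 -0 0 -0.512   -> [446  48 190]
50 -0 0 0.156 -0 -0 0   -> [446  48 112]
```

Request:
{"method": "jog_arm", "body": {"motion": "50 0.248 -0.07 0.044 0 0 -0.512; 50 0.248 -0.07 0.044 0 0 -0.512; 50 0.248 -0.07 0.044 0 0 -0.512; 50 0.248 -0.07 0.044 0 0 -0.512; 50 0.248 -0.07 0.044 0 0 -0.512"}}

```text
time: 36.88
tool_pos: [0.5164, -0.1997, 0.2344]
tool_rot: [0.0, 0.39, 0.921, -0.0]
contact_force: [0.6, 0.2, 0.7]
gripper_width: 0.5
grasp_force: 0.0
```

Request:
{"method": "jog_arm", "body": {"motion": "50 0.227 0.122 0.044 0 0 -0.512; 50 0.227 0.122 0.044 0 0 -0.512; 50 0.227 0.122 0.044 0 0 -0.512; 50 0.227 0.122 0.044 0 0 -0.512; 50 0.227 0.122 0.044 0 0 -0.512"}}

```text
time: 37.5
tool_pos: [0.4814, -0.076, 0.2124]
tool_rot: [0.0, 0.018, 1.0, -0.0]
contact_force: [-0.2, -0.7, 0.8]
gripper_width: 0.501
grasp_force: 0.0
```

Request:
{"method": "jog_arm", "body": {"motion": "50 0.079 0.245 0.044 0 0 -0.512; 50 0.079 0.245 0.044 0 0 -0.512; 50 0.079 0.245 0.044 0 0 -0.512; 50 0.079 0.245 0.044 0 0 -0.512; 50 0.079 0.245 0.044 0 0 -0.512"}}

```text
time: 38.12
tool_pos: [0.446, 0.0477, 0.1904]
tool_rot: [0.0, -0.357, 0.934, -0.0]
contact_force: [0.3, -0.6, -0.0]
gripper_width: 0.497
grasp_force: 0.0
```

Request:
{"method": "jog_arm", "body": {"motion": "50 0 0 0 0 0 0; 50 0 0 0.05 0 0 0; 50 0 0 0.1 0 0 0; 50 0 0 0.14 0 0 0; 50 0 0 0.154 0 0 0"}}

```text
time: 38.75
tool_pos: [0.4451, 0.0475, 0.1119]
tool_rot: [-0.001, -0.358, 0.934, 0.001]
contact_force: [-0.2, -0.7, -0.1]
gripper_width: 0.501
grasp_force: 0.0
```

```bash
python3 -c "
from h import *
f=cam('side'); save(f,'s3',(130,230,170,300),5); s=state();print(s['tool_pos'],s['tool_rot'],s['joint_pos'])
from pl import *
plan([(446,48,112,132,50)])"
```

```text
[0.44504977 0.04755375 0.11172324] [-1.15472885e-03 -3.57966133e-01  9.33733704e-01  5.32613488e-04] [-6.01112347e-02 -2.84458896e-01  2.12726550e+00  1.57409798e-05
  1.30132929e+00 -2.36308994e+00]
50 -0.002 -0.001 -0.001 0.001 -0.001 -0.001   -> [446  48 112]
```

View pics/s3.png

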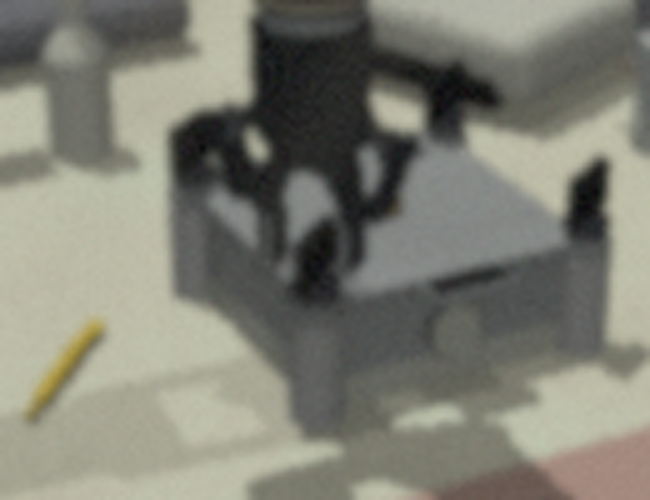

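The open fingers, at about (275,240) and (350,240), straddle the screw 1 wing at (320,255). I'll close and turn.

Request:
{"method": "jog_arm", "body": {"motion": "0 0 0 0 0 0 0; 0 0 0 0 0 0 0; 0 0 0 0 0 0 0; 0 0 0 0 0 0 0; 0 0 0 0 0 0 0"}}

```text
time: 39.42
tool_pos: [0.4468, 0.0476, 0.1144]
tool_rot: [0.001, -0.359, 0.933, -0.001]
contact_force: [0.6, -1.8, 6.1]
gripper_width: 0.129
grasp_force: 60.4
```

Request:
{"method": "jog_arm", "body": {"motion": "0 0 0 0 0 0 0.06; 0 0 0 0.001 0 0 0.13; 0 0 0 0.001 0 0 0.2; 0 0 0 0.002 0 0 0.24; 0 0 0 0.002 0 0 0.24"}}

```text
time: 40.05
tool_pos: [0.4466, 0.048, 0.1134]
tool_rot: [0.001, -0.186, 0.983, 0.0]
contact_force: [-0.2, 0.5, 5.8]
gripper_width: 0.13
grasp_force: 60.6
```

```bash
python3 -c "
from plant import *
s=state();print(s)"
```

```text
{'time': 40.05, 'joint_pos': array([-5.92352670e-02, -2.85467234e-01,  2.12511043e+00,  4.62008787e-04,
        1.30032057e+00, -2.00467796e+00]), 'joint_vel': array([-0.00185612, -0.00046445, -0.00054113,  0.00089778, -0.00274151,
       -0.00987781]), 'joint_efforts': array([ 2.64543118e-01, -1.98095977e+01, -3.15545225e+01,  8.40177317e-02,
       -6.21426408e-02,  6.75357747e-03]), 'tool_pos': array([0.44657298, 0.04797117, 0.11338024]), 'tool_rot': array([ 8.44155659e-04, -1.86169045e-01,  9.82517366e-01,  1.71432768e-05]), 'contact_force': array([-0.21154394,  0.49316843,  5.78421287]), 'ft_torque': array([ 0.00118484,  0.06386671, -0.02240367]), 'grasp_force': 60.604248046875, 'gripper_width': 0.1299326458256988}
```

Request:
{"method": "jog_arm", "body": {"motion": "0 0 0 0 0 0 0.1; 0 0 0 0.001 0 0 0.2; 0 0 0 0.002 0 0 0.3; 0 0 0 0.003 0 0 0.4; 0 0 0 0.004 0 0 0.477"}}

```text
time: 40.67
tool_pos: [0.4466, 0.0489, 0.1114]
tool_rot: [0.001, 0.171, 0.985, 0.001]
contact_force: [1.2, 3.1, 6.2]
gripper_width: 0.128
grasp_force: 60.6
```

Request:
{"method": "jog_arm", "body": {"motion": "0 0 0 0 0 0 0; 50 0 0 0 0 0 0; 50 0 0 0 0 0 0; 50 0 0 -0.08 0 0 0; 50 0 0 -0.15 0 0 0"}}

```text
time: 41.3
tool_pos: [0.4451, 0.0478, 0.1852]
tool_rot: [-0.001, 0.17, 0.986, -0.0]
contact_force: [0.3, -0.2, -0.1]
gripper_width: 0.505
grasp_force: 0.0
```

```bash
cat >> h.py <<'E'
def wings():
    for n in("top","side"):
        W=cloud(cam(n))
        for k,(X,Y) in enumerate(((446,48),(656,48),(656,248),(446,248))):
            m=(W[...,2]>.122)&(W[...,2]<.16)&(np.hypot(W[...,0]*1000-X,W[...,1]*1000-Y)<36)
            if m.sum()>15: print(n,"screw",k+1,*blob(W,m))
E
python3 -c "
from h import *; wings()
from pl import *
plan([(656,248,190,127,50),(656,248,112,127,50)])"
```

```text
top screw 1 [433.8  51.4] [11.7 22.8] -18.5 [125.  137.6 140.8] 27
top screw 2 [656.7  48.8] [12.1 51.9] 34.3 [126.  138.7 143.3] 57
top screw 3 [656.7 250. ] [12.4 49.6] 31.3 [132.1 139.3 144.9] 46
top screw 4 [447.5 247.4] [11.7 46.3] 36.3 [126.2 140.  146.3] 52
side screw 1 [446.4  46.3] [18. 48.] -29.2 [123.1 133.4 141.1] 102
side screw 2 [653.7  46.1] [13.5 49. ] 28.9 [124.6 136.6 144. ] 63
side screw 3 [655.4 246.4] [12.7 56.9] 33.1 [123.  136.3 144. ] 55
side screw 4 [444.1 246.9] [15.5 53.8] 33.8 [123.4 135.7 143.8] 71
50 -0.129 0.258 0.001 -0.001 0.002 -0.329   -> [552 148 190]
50 -0.236 0.166 0 -0.001 0.002 -0.329   -> [656 248 190]
50 0 0 0.156 -0 0 -0   -> [656 248 112]
```

Request:
{"method": "jog_arm", "body": {"motion": "50 -0.129 0.258 0 0 0 -0.329; 50 -0.129 0.258 0 0 0 -0.329; 50 -0.129 0.258 0 0 0 -0.329; 50 -0.129 0.258 0 0 0 -0.329; 50 -0.129 0.258 0 0 0 -0.329"}}

```text
time: 42.02
tool_pos: [0.5487, 0.1473, 0.1841]
tool_rot: [-0.001, -0.075, 0.997, -0.0]
contact_force: [0.1, -0.1, -0.1]
gripper_width: 0.501
grasp_force: 0.0
```

Request:
{"method": "jog_arm", "body": {"motion": "50 -0.236 0.166 0 0 0 -0.295; 50 -0.236 0.166 0 0 0 -0.295; 50 -0.236 0.166 0 0 0 -0.295; 50 -0.236 0.166 0 0 0 -0.295; 50 -0.236 0.166 0 0 0 -0.295"}}

```text
time: 42.65
tool_pos: [0.653, 0.2466, 0.1852]
tool_rot: [-0.0, -0.292, 0.956, -0.0]
contact_force: [0.1, 0.4, 0.3]
gripper_width: 0.503
grasp_force: 0.0
```

Request:
{"method": "jog_arm", "body": {"motion": "50 0 0 0.05 0 0 0; 50 0 0 0.1 0 0 0; 50 0 0 0.14 0 0 0; 50 0 0 0.154 0 0 0; 50 0 0 0.154 0 0 0"}}

```text
time: 43.28
tool_pos: [0.6535, 0.2475, 0.1082]
tool_rot: [-0.0, -0.293, 0.956, -0.0]
contact_force: [0.0, -0.0, 0.2]
gripper_width: 0.498
grasp_force: 0.0
```

Request:
{"method": "jog_arm", "body": {"motion": "0 0 0 0 0 0 0; 0 0 0 0 0 0 0; 0 0 0 0 0 0 0; 0 0 0 0 0 0 0; 0 0 0 0 0 0 0"}}

```text
time: 43.9
tool_pos: [0.6546, 0.2479, 0.1097]
tool_rot: [0.001, -0.293, 0.956, -0.0]
contact_force: [-0.3, -1.1, 5.1]
gripper_width: 0.13
grasp_force: 59.7
```

```bash
python3 -c "
from plant import *
s=state();print(s['tool_pos'],s['contact_force'],s['ft_torque'],s['grasp_force'],s['gripper_width'])
from pl import *
plan([(656,248,110,70,0)])"
```

```text
[0.65464942 0.24790049 0.10968527] [-0.25862992 -1.05783096  5.12448723] [-0.1635178  -0.01255145 -0.08654865] 59.701382517814636 0.1296092757134458
0 -0.001 -0.001 -0 0 0.001 0.315   -> [655 248 110]
0 -0.001 -0 -0 0 0.001 0.315   -> [656 248 110]
```

Request:
{"method": "jog_arm", "body": {"motion": "0 -0.001 -0.001 0 0 0 0.08; 0 -0.001 -0.001 0.001 0 0 0.16; 0 -0.001 -0.001 0.002 0 0 0.24; 0 -0.001 -0.001 0.002 0 0 0.315; 0 -0.001 -0.001 0.002 0 0 0.315"}}

```text
time: 44.52
tool_pos: [0.6543, 0.2491, 0.1084]
tool_rot: [0.0, -0.061, 0.998, 0.001]
contact_force: [-3.5, 1.8, 5.9]
gripper_width: 0.134
grasp_force: 60.0
```

Request:
{"method": "jog_arm", "body": {"motion": "0 0 0 0.001 0 0 0.08; 0 0 0 0.002 0 0 0.16; 0 0 0 0.003 0 0 0.24; 0 0 0 0.004 0 0 0.315; 0 0 0 0.004 0 0 0.315"}}

```text
time: 45.15
tool_pos: [0.6545, 0.2503, 0.107]
tool_rot: [0.0, 0.174, 0.985, 0.002]
contact_force: [-2.9, 4.4, 7.5]
gripper_width: 0.126
grasp_force: 60.1
```

Request:
{"method": "jog_arm", "body": {"motion": "50 0 0 0 0 0 0; 50 0 0 0 0 0 0; 50 0 0 -0.05 0 0 0; 50 0 0 -0.11 0 0 0; 50 0 0 -0.16 0 0 0"}}

```text
time: 45.78
tool_pos: [0.6543, 0.2473, 0.1854]
tool_rot: [-0.0, 0.174, 0.985, -0.0]
contact_force: [0.1, -0.2, 0.1]
gripper_width: 0.497
grasp_force: 0.0
```

```bash
python3 -c "
from pl import *
plan([(656,48,190,122,50),(656,48,112,122,50)])
from h import *; wings()
"
```

```text
50 -0.07 -0.187 -0.004 -0 -0 -0.303   -> [655 148 188]
50 0.019 -0.198 -0.005 -0 -0 -0.303   -> [656  48 190]
50 0 -0 0.156 0 0 0   -> [656  48 112]
top screw 1 [445.7  47.2] [12.1 49.5] -21.1 [129.6 137.2 141.9] 57
top screw 2 [656.8  48.4] [11.9 51.4] 33.1 [128.6 138.6 144.4] 55
side screw 1 [445.5  44.8] [14.9 48.4] -24.8 [122.9 133.2 141.2] 101
side screw 2 [655.8  47.1] [14.8 50.9] 24.8 [122.7 135.4 143.7] 66
side screw 3 [654.2 246.4] [14.7 51.1] -20.1 [123.7 132.  141.4] 74
side screw 4 [445.1 246.8] [14.1 51.9] 36.5 [123.6 135.6 144.4] 72
```

Request:
{"method": "jog_arm", "body": {"motion": "50 -0.07 -0.187 -0.004 0 0 -0.303; 50 -0.07 -0.187 -0.004 0 0 -0.303; 50 -0.07 -0.187 -0.004 0 0 -0.303; 50 -0.07 -0.187 -0.004 0 0 -0.303; 50 -0.07 -0.187 -0.004 0 0 -0.303"}}

```text
time: 46.5
tool_pos: [0.6548, 0.148, 0.186]
tool_rot: [-0.001, -0.052, 0.999, -0.0]
contact_force: [-0.3, -0.5, -0.3]
gripper_width: 0.501
grasp_force: 0.0
```

Request:
{"method": "jog_arm", "body": {"motion": "50 0.019 -0.198 0 0 0 -0.303; 50 0.019 -0.198 0 0 0 -0.303; 50 0.019 -0.198 0 0 0 -0.303; 50 0.019 -0.198 0 0 0 -0.303; 50 0.019 -0.198 0 0 0 -0.303"}}

```text
time: 47.12
tool_pos: [0.6561, 0.0491, 0.187]
tool_rot: [-0.0, -0.276, 0.961, 0.0]
contact_force: [-0.5, 0.2, -0.7]
gripper_width: 0.495
grasp_force: 0.0
```

Request:
{"method": "jog_arm", "body": {"motion": "50 0 0 0.05 0 0 0; 50 0 0 0.1 0 0 0; 50 0 0 0.14 0 0 0; 50 0 0 0.15 0 0 0; 50 0 0 0.15 0 0 0"}}

```text
time: 47.75
tool_pos: [0.6563, 0.0486, 0.1123]
tool_rot: [0.0, -0.276, 0.961, -0.0]
contact_force: [-0.1, 0.5, 0.7]
gripper_width: 0.504
grasp_force: 0.0
```

Request:
{"method": "jog_arm", "body": {"motion": "0 0 0 0 0 0 0; 0 0 0 0 0 0 0; 0 0 0 0 0 0 0; 0 0 0 0 0 0 0; 0 0 0 0 0 0 0"}}

```text
time: 48.38
tool_pos: [0.6569, 0.0486, 0.1136]
tool_rot: [0.001, -0.276, 0.961, -0.0]
contact_force: [-0.8, 1.0, 5.7]
gripper_width: 0.127
grasp_force: 59.8
```

```bash
python3 -c "
from plant import *
s=state();print(s['tool_pos'],s['contact_force'],s['ft_torque'],s['grasp_force'],s['gripper_width'])
from pl import *
plan([(656,49,108,70,0)])"
```

```text
[0.6568926  0.04857049 0.11361444] [-0.76241339  1.03271486  5.6966037 ] [ 0.25328743  0.22551381 -0.02990213] 59.818047881126404 0.12722321274343393
0 0.001 0.001 0.006 0 0.001 0.303   -> [656  49 111]
0 0.001 0.001 0.006 0 0.001 0.303   -> [656  49 108]
```

Request:
{"method": "jog_arm", "body": {"motion": "0 0 0 0 0 0 0.08; 0 0 0 0.001 0 0 0.16; 0 0 0 0.002 0 0 0.24; 0 0 0 0.002 0 0 0.303; 0 0 0 0.002 0 0 0.303"}}

```text
time: 49.0
tool_pos: [0.6567, 0.0491, 0.1124]
tool_rot: [0.001, -0.052, 0.999, 0.001]
contact_force: [-1.5, 3.3, 5.2]
gripper_width: 0.127
grasp_force: 59.9
```

Request:
{"method": "jog_arm", "body": {"motion": "0 0 0 0.001 0 0 0.08; 0 0 0 0.002 0 0 0.16; 0 0 0 0.003 0 0 0.24; 0 0 0 0.004 0 0 0.303; 0 0 0 0.004 0 0 0.303"}}

```text
time: 49.62
tool_pos: [0.6567, 0.0497, 0.111]
tool_rot: [0.0, 0.174, 0.985, 0.001]
contact_force: [-2.2, 4.8, 7.5]
gripper_width: 0.128
grasp_force: 60.3
```

Request:
{"method": "jog_arm", "body": {"motion": "50 0 0 0 0 0 0; 50 0 0 0 0 0 0; 50 0 0 -0.05 0 0 0; 50 0 0 -0.11 0 0 0; 50 0 0 -0.16 0 0 0"}}

```text
time: 50.25
tool_pos: [0.6561, 0.048, 0.1896]
tool_rot: [-0.0, 0.174, 0.985, -0.0]
contact_force: [0.4, -0.1, -0.1]
gripper_width: 0.498
grasp_force: 0.0
```

```bash
python3 -c "
from pl import *
plan([(446,249,190,124,50),(446,249,112,124,50)])
from h import *; wings()
"
```

```text
50 0.266 0.117 -0 -0 -0 -0.315   -> [551 148 190]
50 0.184 0.225 -0 -0 -0 -0.315   -> [446 249 190]
50 -0 -0 0.156 0 -0 0   -> [446 249 112]
top screw 3 [656.1 250.7] [13.8 51.8] -19.0 [124.2 135.1 141.2] 63
top screw 4 [447.6 248.1] [12.  48.7] 39.5 [129.7 139.7 145.7] 52
side screw 1 [445.4  44.8] [14.4 48.1] -26.9 [123.5 133.6 140.8] 99
side screw 2 [655.3  46.4] [17.4 48.9] -17.3 [123.4 134.1 142.4] 86
side screw 3 [654.3 246.6] [19.8 48.9] -20.4 [123.4 133.8 140.7] 72
side screw 4 [444.6 245.6] [11.5 52.9] 34.2 [123.7 135.1 144.3] 70
```

Request:
{"method": "jog_arm", "body": {"motion": "50 0.266 0.117 0 0 0 -0.315; 50 0.266 0.117 0 0 0 -0.315; 50 0.266 0.117 0 0 0 -0.315; 50 0.266 0.117 0 0 0 -0.315; 50 0.266 0.117 0 0 0 -0.315"}}

```text
time: 50.98
tool_pos: [0.5515, 0.1483, 0.1883]
tool_rot: [-0.0, -0.06, 0.998, -0.0]
contact_force: [1.0, -0.9, -0.8]
gripper_width: 0.497
grasp_force: 0.0
```

Request:
{"method": "jog_arm", "body": {"motion": "50 0.184 0.225 0 0 0 -0.338; 50 0.184 0.225 0 0 0 -0.338; 50 0.184 0.225 0 0 0 -0.338; 50 0.184 0.225 0 0 0 -0.338; 50 0.184 0.225 0 0 0 -0.338"}}

```text
time: 51.6
tool_pos: [0.4473, 0.2485, 0.1892]
tool_rot: [0.0, -0.308, 0.951, -0.0]
contact_force: [0.2, -0.0, -0.7]
gripper_width: 0.501
grasp_force: 0.0
```

Request:
{"method": "jog_arm", "body": {"motion": "50 0 0 0.05 0 0 0; 50 0 0 0.1 0 0 0; 50 0 0 0.14 0 0 0; 50 0 0 0.157 0 0 0; 50 0 0 0.157 0 0 0"}}

```text
time: 52.22
tool_pos: [0.4466, 0.2486, 0.1103]
tool_rot: [-0.001, -0.309, 0.951, -0.0]
contact_force: [0.1, -0.6, -0.2]
gripper_width: 0.5
grasp_force: 0.0
```

Request:
{"method": "jog_arm", "body": {"motion": "0 0 0 0 0 0 0; 0 0 0 0 0 0 0; 0 0 0 0 0 0 0; 0 0 0 0 0 0 0; 0 0 0 0 0 0 0"}}

```text
time: 52.85
tool_pos: [0.4474, 0.2491, 0.112]
tool_rot: [0.001, -0.31, 0.951, -0.001]
contact_force: [2.1, -4.4, 5.4]
gripper_width: 0.13
grasp_force: 59.8
```

```bash
python3 -c "
from plant import *
s=state();print(s['tool_pos'],s['contact_force'],s['ft_torque'],s['grasp_force'],s['gripper_width'])
from pl import *
plan([(446,249,108,70,0)])"
```

```text
[0.44738735 0.24911729 0.1119736 ] [ 2.05484258 -4.40825427  5.44670288] [-0.76346399 -0.3887775  -0.11887052] 59.81658160686493 0.1304810700222456
0 0.001 0.001 0.004 -0 0.001 0.326   -> [447 249 110]
0 0.001 0 0.004 -0 0.001 0.326   -> [446 249 108]
```

Request:
{"method": "jog_arm", "body": {"motion": "0 0 0 0 0 0 0.08; 0 0 0 0.001 0 0 0.16; 0 0 0 0.002 0 0 0.24; 0 0 0 0.002 0 0 0.326; 0 0 0 0.002 0 0 0.326"}}

```text
time: 53.48
tool_pos: [0.4476, 0.2489, 0.1107]
tool_rot: [0.002, -0.07, 0.998, -0.001]
contact_force: [4.1, -5.1, 4.1]
gripper_width: 0.126
grasp_force: 59.7
```

Request:
{"method": "jog_arm", "body": {"motion": "0 0 0 0.001 0 0 0.08; 0 0 0 0.002 0 0 0.16; 0 0 0 0.003 0 0 0.24; 0 0 0 0.004 0 0 0.326; 0 0 0 0.004 0 0 0.326"}}

```text
time: 54.1
tool_pos: [0.4476, 0.2486, 0.1093]
tool_rot: [0.002, 0.174, 0.985, -0.001]
contact_force: [2.9, -7.2, 7.0]
gripper_width: 0.129
grasp_force: 60.1
```

Request:
{"method": "jog_arm", "body": {"motion": "50 0 0 0 0 0 0; 50 0 0 0 0 0 0; 50 0 0 -0.05 0 0 0; 50 0 0 -0.11 0 0 0; 50 0 0 -0.16 0 0 0"}}

```text
time: 54.72
tool_pos: [0.4456, 0.2497, 0.1881]
tool_rot: [-0.001, 0.173, 0.985, 0.0]
contact_force: [0.4, -0.3, 0.1]
gripper_width: 0.5
grasp_force: 0.0
```

```bash
python3 -c "
from pl import *
plan([(446,48,190,69,50),(446,48,109,69,50)])
from h import *; wings()
"
```

```text
50 -0.138 -0.379 -0.004 0 -0.001 0.013   -> [446  48 190]
50 0 -0 0.162 0 0 -0   -> [446  48 109]
top screw 1 [446.   47.6] [12.2 49. ] -19.5 [127.2 137.  141.2] 56
top screw 2 [656.1  48. ] [12.8 46.9] -20.5 [128.9 137.1 141.4] 51
top screw 3 [656.5 251.5] [15.1 49.5] -20.2 [124.  135.8 141.9] 61
side screw 1 [446.   45.5] [15.4 48.8] -21.4 [123.3 133.8 140.9] 100
side screw 2 [656.1  48.3] [17.9 48.2] -14.0 [123.2 133.2 141.4] 87
side screw 3 [654.6 246.8] [17.6 50.3] -24.7 [122.7 132.5 141.6] 74
side screw 4 [444.3 245. ] [15.5 47.6] -18.6 [123.5 133.4 141.6] 75
```

Round one is done: all four wings read about -20°. Now round two.

Request:
{"method": "jog_arm", "body": {"motion": "50 -0.138 -0.379 0 0 0 0; 50 -0.138 -0.379 0 0 0 0; 50 -0.138 -0.379 0 0 0 0; 50 -0.138 -0.379 0 0 0 0; 50 -0.138 -0.379 0 0 0 0"}}

```text
time: 55.45
tool_pos: [0.4458, 0.0474, 0.1864]
tool_rot: [-0.001, 0.174, 0.985, 0.0]
contact_force: [0.2, 0.3, 0.4]
gripper_width: 0.501
grasp_force: 0.0
```

Request:
{"method": "jog_arm", "body": {"motion": "50 0 0 0.05 0 0 0; 50 0 0 0.1 0 0 0; 50 0 0 0.14 0 0 0; 50 0 0 0.163 0 0 0; 50 0 0 0.163 0 0 0"}}

```text
time: 56.08
tool_pos: [0.4456, 0.0487, 0.1052]
tool_rot: [-0.001, 0.172, 0.985, 0.0]
contact_force: [-0.4, 0.1, -0.3]
gripper_width: 0.498
grasp_force: 0.0
```

Request:
{"method": "jog_arm", "body": {"motion": "0 0 0 0 0 0 0; 0 0 0 0 0 0 0; 0 0 0 0 0 0 0; 0 0 0 0 0 0 0; 0 0 0 0 0 0 0"}}

```text
time: 56.7
tool_pos: [0.4474, 0.0483, 0.1075]
tool_rot: [0.001, 0.173, 0.985, 0.001]
contact_force: [1.4, 4.3, 3.8]
gripper_width: 0.131
grasp_force: 59.7
```

Request:
{"method": "jog_arm", "body": {"motion": "0 0 0 0.001 0 0 0.11; 0 0 0 0.002 0 0 0.22; 0 0 0 0.003 0 0 0.33; 0 0 0 0.004 0 0 0.44; 0 0 0 0.005 0 0 0.53"}}

```text
time: 57.32
tool_pos: [0.4476, 0.0487, 0.1052]
tool_rot: [0.001, 0.543, 0.84, 0.002]
contact_force: [2.0, 6.4, 5.0]
gripper_width: 0.127
grasp_force: 60.0
```

Request:
{"method": "jog_arm", "body": {"motion": "0 0 0 0 0 0 0.06; 0 0 0 0.001 0 0 0.12; 0 0 0 0.001 0 0 0.18; 0 0 0 0.001 0 0 0.22; 0 0 0 0.001 0 0 0.22"}}

```text
time: 57.95
tool_pos: [0.4477, 0.0488, 0.1046]
tool_rot: [0.0, 0.671, 0.742, 0.002]
contact_force: [1.9, 7.3, 3.0]
gripper_width: 0.13
grasp_force: 65.0
```

```bash
python3 -c "
from plant import *
s=state();print(s['tool_pos'],s['contact_force'],s['ft_torque'],s['joint_pos'],s['gripper_width'])
import numpy as np; q=s['tool_rot']; print('yaw',np.degrees(2*np.arctan2(-q[1],q[2]))+90)"
```

```text
[0.44767403 0.04876832 0.10455738] [1.928682   7.27903843 2.95319581] [ 1.25492307 -0.30916366  1.13660069] [-0.05863758 -0.27221544  2.13038861  0.00268877  1.28010164 -0.15995534] 0.1295307462023699
yaw 5.761169648986069
```

Request:
{"method": "jog_arm", "body": {"motion": "0 0 0 0 0 0 0.02; 0 0 0 0 0 0 0.04; 0 0 0 0 0 0 0.06; 0 0 0 0 0 0 0.06; 0 0 0 0 0 0 0.06"}}

```text
time: 58.58
tool_pos: [0.4477, 0.0488, 0.1046]
tool_rot: [0.001, 0.702, 0.712, 0.002]
contact_force: [2.3, 6.8, 3.5]
gripper_width: 0.133
grasp_force: 92.4
```

```bash
python3 -c "
from plant import *
s=state();print(s['tool_pos'],s['contact_force'],s['ft_torque'],s['gripper_width'])
import numpy as np; q=s['tool_rot']; print('yaw',np.degrees(2*np.arctan2(-q[1],q[2]))+90)"
```

```text
[0.4476844  0.04879815 0.10458778] [2.27579833 6.80963683 3.45055389] [ 1.2458607  -0.30701645  2.25836855] 0.13290102896078168
yaw 0.8201319973106109
```

Screw 1 is on its stop: torque has risen to 2.3 N m and the wedged fingers are spreading. Screw 3 next.

Request:
{"method": "jog_arm", "body": {"motion": "50 0 0 0 0 0 0; 50 0 0 0 0 0 0; 50 0 0 -0.05 0 0 0; 50 0 0 -0.11 0 0 0; 50 0 0 -0.17 0 0 0"}}

```text
time: 59.2
tool_pos: [0.4458, 0.0472, 0.1885]
tool_rot: [-0.0, 0.705, 0.709, -0.001]
contact_force: [0.2, 0.5, -0.2]
gripper_width: 0.499
grasp_force: 0.0
```

```bash
python3 -c "
from pl import *
plan([(655,249,188,70,50),(655,249,108,70,50)])
from h import *; wings()
"
```

```text
50 0.2 0.21 0 -0.001 -0 -0.405   -> [550 148 188]
50 0.044 0.287 0 -0.001 -0 -0.405   -> [655 249 188]
50 0 -0 0.16 0 0 0   -> [655 249 108]
top screw 2 [658.2  48.2] [12.4 50.2] -19.4 [126.7 135.9 141.1] 54
top screw 3 [655.8 250.4] [14.  48.9] -19.1 [122.9 134.2 143.8] 65
top screw 4 [447.  248.1] [12.6 46.8] -22.2 [126.5 135.7 141.2] 59
side screw 1 [446.9  47.2] [14.  53.7] -79.2 [124.2 133.6 139.4] 68
side screw 2 [655.5  47.7] [16.7 49.4] -17.0 [122.5 133.1 141.6] 88
side screw 3 [654.7 246.3] [16.8 50.9] -21.6 [124.4 133.1 141.6] 73
side screw 4 [444.2 245.1] [14.1 48.4] -15.2 [124.1 133.6 141.4] 80
```

Request:
{"method": "jog_arm", "body": {"motion": "50 0.2 0.21 0 0 0 -0.405; 50 0.2 0.21 0 0 0 -0.405; 50 0.2 0.21 0 0 0 -0.405; 50 0.2 0.21 0 0 0 -0.405; 50 0.2 0.21 0 0 0 -0.405"}}

```text
time: 59.92
tool_pos: [0.5499, 0.1482, 0.1862]
tool_rot: [-0.001, 0.46, 0.888, -0.001]
contact_force: [-0.3, 0.1, -0.8]
gripper_width: 0.497
grasp_force: 0.0
```

Request:
{"method": "jog_arm", "body": {"motion": "50 0.044 0.287 0 0 0 -0.405; 50 0.044 0.287 0 0 0 -0.405; 50 0.044 0.287 0 0 0 -0.405; 50 0.044 0.287 0 0 0 -0.405; 50 0.044 0.287 0 0 0 -0.405"}}

```text
time: 60.55
tool_pos: [0.6548, 0.2488, 0.1871]
tool_rot: [-0.001, 0.174, 0.985, -0.0]
contact_force: [-0.2, -0.5, 0.1]
gripper_width: 0.5
grasp_force: 0.0
```

Request:
{"method": "jog_arm", "body": {"motion": "50 0 0 0.05 0 0 0; 50 0 0 0.1 0 0 0; 50 0 0 0.14 0 0 0; 50 0 0 0.16 0 0 0; 50 0 0 0.16 0 0 0"}}

```text
time: 61.18
tool_pos: [0.6547, 0.2489, 0.1074]
tool_rot: [-0.001, 0.174, 0.985, -0.0]
contact_force: [-1.1, 0.7, 0.1]
gripper_width: 0.498
grasp_force: 0.0
```

Request:
{"method": "jog_arm", "body": {"motion": "0 0 0 0 0 0 0; 0 0 0 0 0 0 0; 0 0 0 0 0 0 0; 0 0 0 0 0 0 0; 0 0 0 0 0 0 0"}}

```text
time: 61.8
tool_pos: [0.6561, 0.2497, 0.1098]
tool_rot: [0.001, 0.173, 0.985, 0.001]
contact_force: [1.1, 2.6, 6.0]
gripper_width: 0.128
grasp_force: 60.0
```

Request:
{"method": "jog_arm", "body": {"motion": "0 0 0 0.001 0 0 0.11; 0 0 0 0.002 0 0 0.22; 0 0 0 0.003 0 0 0.33; 0 0 0 0.004 0 0 0.44; 0 0 0 0.005 0 0 0.53"}}

```text
time: 62.42
tool_pos: [0.6565, 0.2502, 0.1076]
tool_rot: [0.001, 0.543, 0.84, 0.002]
contact_force: [1.4, 2.6, 5.8]
gripper_width: 0.13
grasp_force: 60.0
```

Request:
{"method": "jog_arm", "body": {"motion": "0 0 0 0 0 0 0.06; 0 0 0 0.001 0 0 0.12; 0 0 0 0.001 0 0 0.18; 0 0 0 0.001 0 0 0.24; 0 0 0 0.001 0 0 0.26"}}

```text
time: 63.05
tool_pos: [0.6568, 0.2503, 0.1069]
tool_rot: [0.001, 0.692, 0.722, 0.002]
contact_force: [3.7, 3.6, 4.7]
gripper_width: 0.129
grasp_force: 80.3
```

```bash
cat > st.py <<'E'
from plant import *
import numpy as np
s=state();q=s['tool_rot']; print(s['tool_pos'],s['contact_force'],s['ft_torque'],s['gripper_width'],'yaw',np.degrees(2*np.arctan2(-q[1],q[2]))+90)
E
python3 st.py
```

```text
[0.65676697 0.25031569 0.10691823] [3.7079012  3.59998828 4.72967428] [ 0.63853177 -0.53290778  1.90884754] 0.1293978491350534 yaw 2.417521632532214
```

Request:
{"method": "jog_arm", "body": {"motion": "50 0 0 0 0 0 0; 50 0 0 0 0 0 0; 50 0 0 -0.05 0 0 0; 50 0 0 -0.11 0 0 0; 50 0 0 -0.17 0 0 0"}}

```text
time: 63.68
tool_pos: [0.6542, 0.2485, 0.1895]
tool_rot: [-0.001, 0.694, 0.72, -0.002]
contact_force: [-0.0, -0.7, -0.1]
gripper_width: 0.499
grasp_force: 0.0
```

```bash
python3 -c "
from pl import *
plan([(656,49,188,70,50),(656,49,108,70,50)])
from h import *; wings()
"
```

```text
50 -0.199 -0.006 0.002 -0.001 -0 -0.395   -> [655 149 189]
50 -0.162 -0.116 0.002 -0.001 -0 -0.395   -> [656  49 188]
50 -0 0 0.16 -0 -0 0   -> [656  49 108]
top screw 1 [446.2  47.5] [12.6 49.1] -79.8 [126.7 133.1 137.6] 57
top screw 2 [655.5  48.6] [12.4 49.7] -18.7 [128.5 136.3 142.6] 54
side screw 1 [445.6  47.3] [13.6 52.4] -80.4 [123.  133.3 138.3] 70
side screw 2 [655.1  47.3] [16.4 48.7] -25.7 [123.8 133.3 141.8] 85
side screw 3 [654.5 247. ] [15.1 48.6] -76.5 [123.1 132.  138.6] 53
side screw 4 [444.6 245.3] [19.7 48.3] -15.7 [122.7 133.7 141. ] 83
```

Request:
{"method": "jog_arm", "body": {"motion": "50 -0.199 -0.006 0 0 0 -0.395; 50 -0.199 -0.006 0 0 0 -0.395; 50 -0.199 -0.006 0 0 0 -0.395; 50 -0.199 -0.006 0 0 0 -0.395; 50 -0.199 -0.006 0 0 0 -0.395"}}

```text
time: 64.4
tool_pos: [0.6553, 0.1498, 0.1889]
tool_rot: [-0.001, 0.454, 0.891, -0.001]
contact_force: [-0.4, -0.3, 0.0]
gripper_width: 0.499
grasp_force: 0.0
```

Request:
{"method": "jog_arm", "body": {"motion": "50 -0.162 -0.116 0 0 0 -0.395; 50 -0.162 -0.116 0 0 0 -0.395; 50 -0.162 -0.116 0 0 0 -0.395; 50 -0.162 -0.116 0 0 0 -0.395; 50 -0.162 -0.116 0 0 0 -0.395"}}

```text
time: 65.03
tool_pos: [0.6566, 0.0508, 0.19]
tool_rot: [-0.0, 0.174, 0.985, -0.0]
contact_force: [-0.3, 0.7, 0.5]
gripper_width: 0.503
grasp_force: 0.0
```

Request:
{"method": "jog_arm", "body": {"motion": "50 0 0 0.05 0 0 0; 50 0 0 0.1 0 0 0; 50 0 0 0.14 0 0 0; 50 0 0 0.162 0 0 0; 50 0 0 0.162 0 0 0"}}

```text
time: 65.65
tool_pos: [0.6563, 0.0502, 0.1083]
tool_rot: [-0.001, 0.173, 0.985, -0.0]
contact_force: [0.1, 0.4, 0.8]
gripper_width: 0.5
grasp_force: 0.0
```

Request:
{"method": "jog_arm", "body": {"motion": "0 0 0 0 0 0 0; 0 0 0 0 0 0 0; 0 0 0 0 0 0 0; 0 0 0 0 0 0 0; 0 0 0 0 0 0 0"}}

```text
time: 66.28
tool_pos: [0.6575, 0.0497, 0.1106]
tool_rot: [0.001, 0.173, 0.985, -0.0]
contact_force: [-0.9, -0.7, 5.9]
gripper_width: 0.13
grasp_force: 59.9
```

Request:
{"method": "jog_arm", "body": {"motion": "0 0 0 0.001 0 0 0.11; 0 0 0 0.002 0 0 0.22; 0 0 0 0.003 0 0 0.33; 0 0 0 0.004 0 0 0.44; 0 0 0 0.005 0 0 0.53"}}

```text
time: 66.9
tool_pos: [0.6578, 0.05, 0.1084]
tool_rot: [0.001, 0.543, 0.84, 0.001]
contact_force: [-1.2, -0.6, 6.5]
gripper_width: 0.129
grasp_force: 60.1
```

Request:
{"method": "jog_arm", "body": {"motion": "0 0 0 0 0 0 0.06; 0 0 0 0.001 0 0 0.12; 0 0 0 0.001 0 0 0.18; 0 0 0 0.001 0 0 0.24; 0 0 0 0.001 0 0 0.26"}}

```text
time: 67.53
tool_pos: [0.6579, 0.0499, 0.1078]
tool_rot: [0.002, 0.692, 0.722, 0.001]
contact_force: [1.4, -2.1, 4.4]
gripper_width: 0.128
grasp_force: 80.5
```

```bash
python3 st.py
```

```text
[0.65793852 0.04993901 0.107773  ] [ 1.43087605 -2.12389529  4.44609386] [-0.21470487 -0.0631245   1.91300046] 0.12797045794665068 yaw 2.4134036385863453
```

Screw 2 is home too. Now screw 4.

Request:
{"method": "jog_arm", "body": {"motion": "50 0 0 0 0 0 0; 50 0 0 0 0 0 0; 50 0 0 -0.05 0 0 0; 50 0 0 -0.11 0 0 0; 50 0 0 -0.17 0 0 0"}}

```text
time: 68.15
tool_pos: [0.6562, 0.05, 0.191]
tool_rot: [-0.001, 0.694, 0.72, -0.001]
contact_force: [-0.3, 0.2, 0.5]
gripper_width: 0.499
grasp_force: 0.0
```

```bash
python3 -c "
from pl import *
plan([(447,248,190,70,50),(447,248,108,70,50)])
"
```

```text
50 0.206 -0.202 0.001 -0 -0 -0.395   -> [552 149 190]
50 0.283 -0.052 0.001 -0 -0 -0.395   -> [447 248 190]
50 -0 -0 0.164 0 -0 -0   -> [447 248 108]
```

Request:
{"method": "jog_arm", "body": {"motion": "50 0.206 -0.202 0 0 0 -0.395; 50 0.206 -0.202 0 0 0 -0.395; 50 0.206 -0.202 0 0 0 -0.395; 50 0.206 -0.202 0 0 0 -0.395; 50 0.206 -0.202 0 0 0 -0.395"}}

```text
time: 68.78
tool_pos: [0.5524, 0.1486, 0.1911]
tool_rot: [0.0, 0.454, 0.891, -0.0]
contact_force: [0.1, -0.8, 0.1]
gripper_width: 0.498
grasp_force: 0.0
```

Request:
{"method": "jog_arm", "body": {"motion": "50 0.283 -0.052 0 0 0 -0.395; 50 0.283 -0.052 0 0 0 -0.395; 50 0.283 -0.052 0 0 0 -0.395; 50 0.283 -0.052 0 0 0 -0.395; 50 0.283 -0.052 0 0 0 -0.395"}}

```text
time: 69.4
tool_pos: [0.4488, 0.2474, 0.1913]
tool_rot: [0.0, 0.175, 0.984, -0.0]
contact_force: [0.0, -0.1, -0.5]
gripper_width: 0.5
grasp_force: 0.0
```

Request:
{"method": "jog_arm", "body": {"motion": "50 0 0 0.05 0 0 0; 50 0 0 0.1 0 0 0; 50 0 0 0.14 0 0 0; 50 0 0 0.165 0 0 0; 50 0 0 0.165 0 0 0"}}

```text
time: 70.03
tool_pos: [0.4476, 0.2473, 0.1078]
tool_rot: [-0.001, 0.174, 0.985, -0.001]
contact_force: [-0.5, 0.8, 0.3]
gripper_width: 0.499
grasp_force: 0.0
```

Request:
{"method": "jog_arm", "body": {"motion": "0 0 0 0 0 0 0; 0 0 0 0 0 0 0; 0 0 0 0 0 0 0; 0 0 0 0 0 0 0; 0 0 0 0 0 0 0"}}

```text
time: 70.65
tool_pos: [0.4483, 0.2482, 0.1099]
tool_rot: [0.001, 0.173, 0.985, 0.0]
contact_force: [-0.6, -2.9, 4.8]
gripper_width: 0.127
grasp_force: 59.9
```

Request:
{"method": "jog_arm", "body": {"motion": "0 0 0 0.001 0 0 0.11; 0 0 0 0.002 0 0 0.22; 0 0 0 0.003 0 0 0.33; 0 0 0 0.004 0 0 0.44; 0 0 0 0.005 0 0 0.53"}}

```text
time: 71.28
tool_pos: [0.4478, 0.2474, 0.1076]
tool_rot: [0.001, 0.543, 0.84, -0.001]
contact_force: [-3.2, -6.2, 10.0]
gripper_width: 0.128
grasp_force: 60.6
```

Request:
{"method": "jog_arm", "body": {"motion": "0 0 0 0 0 0 0.06; 0 0 0 0.001 0 0 0.12; 0 0 0 0.001 0 0 0.18; 0 0 0 0.001 0 0 0.24; 0 0 0 0.001 0 0 0.26"}}

```text
time: 71.9
tool_pos: [0.4474, 0.2473, 0.1069]
tool_rot: [0.001, 0.692, 0.722, -0.001]
contact_force: [-5.4, -6.2, 9.0]
gripper_width: 0.127
grasp_force: 81.3
```

```bash
python3 st.py
```

```text
[0.44744301 0.24733263 0.1069023 ] [-5.41321896 -6.15800157  8.99755949] [-1.03781785  0.70051205  1.91343375] 0.1273831959896513 yaw 2.4307698177722017
```

Release, rise clear, retreat and check.

Request:
{"method": "jog_arm", "body": {"motion": "50 0 0 0 0 0 0; 50 0 0 0 0 0 0; 50 0 0 -0.05 0 0 0; 50 0 0 -0.15 0 0 0; 50 0 0 -0.25 0 0 0"}}

```text
time: 72.53
tool_pos: [0.447, 0.2481, 0.231]
tool_rot: [-0.001, 0.694, 0.72, -0.001]
contact_force: [0.8, 0.7, 0.5]
gripper_width: 0.505
grasp_force: 0.0
```

Request:
{"method": "jog_arm", "body": {"motion": "50 -0.45 -0.12 -0.1 0 0 0; 50 -0.45 -0.12 -0.1 0 0 0; 50 -0.45 -0.12 -0.1 0 0 0; 50 -0.45 -0.12 -0.1 0 0 0; 50 -0.45 -0.12 -0.1 0 0 0"}}

```text
time: 73.15
tool_pos: [0.3961, 0.0187, 0.2815]
tool_rot: [0.001, 0.696, 0.718, 0.001]
contact_force: [0.0, 1.0, 0.3]
gripper_width: 0.502
grasp_force: 0.0
```

Request:
{"method": "jog_arm", "body": {"motion": "50 -0.4 0 0 0 0 0; 50 -0.4 0 0 0 0 0; 50 -0.4 0 0 0 0 0; 50 -0.4 0 0 0 0 0; 50 -0.4 0 0 0 0 0"}}

```text
time: 73.78
tool_pos: [0.4037, -0.1782, 0.2799]
tool_rot: [-0.001, 0.694, 0.72, 0.0]
contact_force: [-0.0, 0.4, 0.2]
gripper_width: 0.494
grasp_force: 0.0
```

```bash
python3 -c "
from h import *; wings()
f=cam('top'); save(f,'end'); W=cloud(f); h=W[...,2]
for y0,y1 in((.06,.1),(.1,.15),(.15,.2),(.2,.24)):
  m=(abs(W[...,0]-.55)<.07)&(W[...,1]>y0)&(W[...,1]<y1)&(h<.13); print(np.nanmedian(h[m]))
"
```

```text
top screw 1 [446.5  47.5] [12.5 49. ] -80.0 [124.9 133.2 139.5] 56
top screw 2 [656.   47.3] [13.2 47.7] -83.9 [123.1 132.8 138.4] 57
top screw 3 [657.1 248. ] [15.2 45.8] -81.1 [123.8 133.1 140.9] 58
top screw 4 [448.3 248.3] [13.7 48. ] -83.3 [123.6 133.2 140.2] 55
side screw 1 [446.2  47.2] [13.7 51. ] -78.4 [122.7 133.4 138.1] 72
side screw 2 [655.3  47.7] [14.  51.3] -76.6 [123.  132.8 138.9] 67
side screw 3 [653.8 248.8] [10.9 49.7] -82.4 [123.3 133.1 138.1] 38
side screw 4 [443.8 246.2] [15.  53.4] -77.6 [123.  132.  138.7] 57
0.08627361670013112
0.08663105678093697
0.08718745190547894
0.0876983025378596
```

View pics/end.png

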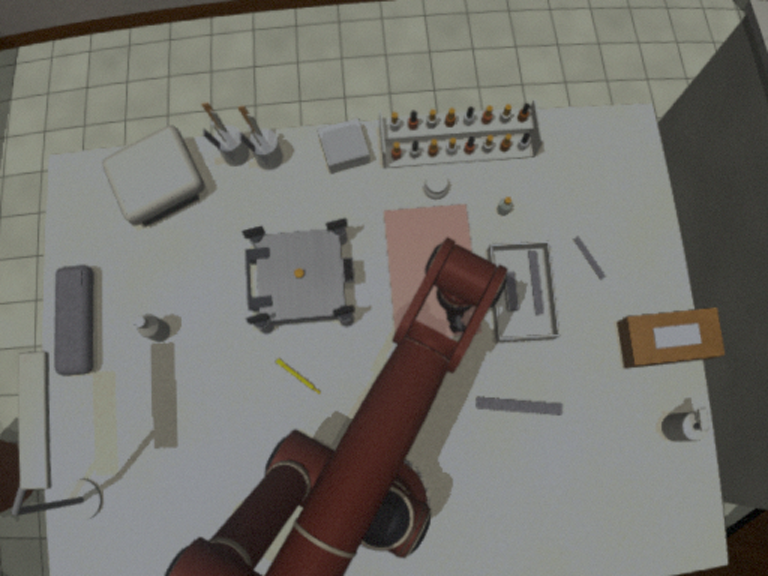

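The lid is flat (300,275) and all four wings read about -80°. The buffer and the file are in the basket (512,292) and (536,283), and everything else is untouched. Handing in.

```bash
python3 -c "
from plant import *
print(job_done())"
```

```text
the job is handed in; nothing more can be done
None
```

The job is handed in: both pushers are in the shut steriliser, the file and buffer are in the basket, and all four lid screws went home in two diagonal rounds, in 74 s; no clipper was there, and no verdict came back.

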